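Load and lock the remote caddy before the cart is rolled

TASK

Make the cart ready to roll: turn the caddy's clamp knob a quarter turn anticlockwise to free the keeper bar, slide the bar fully away, and lay the things flat in their pockets one after another in stud order - the long projector remote in the pocket with one stud, the short remote in two, the steel tin in three, the square lamp dimmer in four, the round clicker in five; any of them may be missing tonight, and its pocket then stays empty. Then slide the keeper bar fully home over the pockets and turn the knob back tight against its stop. Leave the mug, candle and glasses case where they are.

Things in the scene. Friction and masses are not known exactly. Their poses are not given: they have to be found in the camera images.
- caddy: fixed bamboo caddy, 205 x 420 mm, base 5 mm thick; origin on the cart top under the middle of the pocket row; x the pockets' long way, y along the row. 5 pockets, 64 mm apart, each 112 (x) x 58 mm (y) inside; floor at 5 mm, 6 mm thick walls up to 13 mm, no room for fingers below that: grip things high. 1 to 5 dark studs on the near rim before each pocket: 1 at the +y end, 5 beside the knob
- keeper (a joint): slide (m) of the keeper, a wooden bar 26 (x) x 366 (y) x 10 mm on a leg at each end, underside 36, top 46 mm above the cart top; 0 = home, over the middle of the pockets; grows along the caddy's +x to 0.086 (fully away, clear of all pockets); light friction, stays where left; barred while the knob is tight
- keeper_tab (a point): grip point on the keeper's upright tab in the middle of the bar, 68 mm above the cart top; the tab is 14 mm thick along the caddy's x, 40 mm wide along y, 46 to 79 mm above the cart top; moves with the keeper
- knob (a joint): clamp knob at the caddy's -y end, upright axis; 0 = tight at its stop, its flat steel tongue pointing to the caddy's -x, in the way of the keeper's leg; grows anticlockwise seen from above, to 1.6 rad; at a quarter turn the keeper is free. Turns back to tight only with the keeper fully home (within 3 mm)
- knob_grip (a point): grip point on the knob's axis, 68 mm above the cart top; black bar grip 40 mm long by 14 mm thick, 53 to 79 mm above the cart top, its long way along this point's x (caddy's -x/+x when tight); turns with the knob
- projector_remote: long black remote, 104 (x) x 40 (y) x 24 (z) mm, 60 to 130 g; origin at the centre of its underside; belongs in the pocket with one stud; may be absent
- short_remote: short black remote, 76 (x) x 36 (y) x 24 (z) mm; origin at the centre of its underside; belongs in the pocket with two studs; may be absent
- tin: shut steel tin, 68 (x) x 44 (y) x 26 (z) mm; origin at the centre of its underside; belongs in the pocket with three studs; may be absent
- dimmer: square white lamp dimmer remote with a grey disc on top, 48 x 48 x 24 (z) mm (26 at the disc); origin at the centre of its underside; belongs in the pocket with four studs; may be absent
- clicker: round red plastic fidget clicker, a disc 44 mm in diameter and 24 mm high (26 at its button); origin at the centre of its underside; belongs in the pocket with five studs; may be absent
- mug: bystander: white mug on a cork coaster, 76 mm wide, 85 mm high; origin at the centre of its underside
- candle: bystander: candle jar, 64 mm wide, 70 mm high; origin at the centre of its underside
- glasses_case: bystander: closed blue glasses case, 58 x 155 x 40 mm; origin at the centre of its underside
- pocket1 (a point): centre of the floor of the pocket with one stud; axes as the caddy's
- pocket2 (a point): centre of the floor of the pocket with two studs; axes as the caddy's
- pocket3 (a point): centre of the floor of the pocket with three studs; axes as the caddy's
- pocket4 (a point): centre of the floor of the pocket with four studs; axes as the caddy's
- pocket5 (a point): centre of the floor of the pocket with five studs; axes as the caddy's

How it is judged:
By the outcome, as a careful person would: the job done as asked, in the order asked, and still so for the second after the job is handed in, with the robot touching nothing.
Of projector_remote, short_remote, tin, dimmer, clicker only 3 to 5 are there at a start; the rules pass over those that are not, and their reading is None.
At some moment in a run one of projector_remote, short_remote, tin, dimmer, clicker may be knocked a few centimetres aside while the robot is not near it.
Once in a run the grip may slacken for a moment while it holds something.
It also fails if it takes over 210 s, if anything falls off the work surface, if the arm or the gripper's body presses on something with over 40 N, if the wrist force passes 120 N, or if a joint passes its speed limit or range.

ROBOT

A 6-joint arm with a two-finger parallel gripper is mounted at the origin on the work surface. World frame = base frame: x ahead of the robot, y to its left, z up, the work surface at z = 0. Lengths are in m, angles in rad, forces in N, time in s.
With the tool pointing down it reaches from about 0.3 to 0.775 m from the base axis. Payload 14.6 kg.
Tool frame: the origin (TCP) lies on the centre line of the jaws, within the pads' length; the fingertips stand 17 mm ahead of it and the grasp point (between the pads) lies 2 mm behind it; z points along the fingers, x is the direction in which the jaws open and shut, and the axes are right-handed (so a half turn about z gives the same grasp; the last joint's range is limited). The gripper opens to 94 mm and grips with 3 to 60 N. Pads are 16 mm wide; open, the fingers measure 119 mm over their backs; the gripper's body (75 mm by 177 mm) begins 78 mm behind the grasp point.
Start: joints at [1.067, 0.3, 1.521, -0, 1.321, -0.067], TCP at [0.233, 0.498, 0.202] pointing down, gripper open.
Joint ranges: [-3.03, 3.03], [-0.79, 2.21], [0.23, 2.52], [-1.04, 4.18], [0, 3.07], [-2.55, 2.55]. Speed limits (rad/s): [2.22, 2.22, 2.57, 3.14, 3.14, 3.14].

INTERFACE

Orientations are given as [roll, pitch, yaw] about the fixed x, y, z axes, in that order (R = Rz(yaw) Ry(pitch) Rx(roll)).
In Python, from station import ctrl gives the robot as it stands. The module is installed in compiled form; this text tells all that it offers.
- The arm moves only by the tool drive_tool, never from a script. Its argument "increments" is a list of rows, each a list of 3 entries, a list of its own where there are three numbers: the turn, a rotation vector about the tool's x, y, z in degrees, then the shift along the tool's x, y, z in mm, then the opening, from 0 (shut) to 1 (fully open). In form: [[[ax, ay, az], [dx, dy, dz], hand], ...]. A call has 1 to 20 rows; each row shifts and turns the commanded pose from where the row before left it, along the tool's axes as they then stand; what a row does not reach is not made up. A row lasts 1/8 s, in which the tool goes at most 62.5 mm and 10.7 degrees, less where a joint would pass 70% of its speed; a pose out of reach is approached as far as the arm can. A call with a gripper value outside its range is refused whole. The fingers move at their own pace and stop on an object; "squeeze" is the grip in N (left out, the last holds). Time passes only in rows, so rows that do not move let the fingers close. It gives the time, the measured TCP pose, the force and the opening at its end, in the units of the state.
- ctrl.get_obs(): the state, without advancing time (a new reading comes with each control period).
- ctrl.camera(name): name is "scene" or "top"; returns the picture (384x512x3 uint8, red, green, blue); there is no depth.
- ctrl.calibration(name): a dict with "fx", "fy", "cx", "cy" (pixels), "k1" (the pictures are not rectified: a ray, as slopes to the right and down, at radius r is drawn at 1 + k1 r^2 times it, then the intrinsics apply), "rvec" (rotation vector, rad) and "tvec" (3), from world to camera coordinates, as OpenCV has them. Camera axes: x right, y down, z forward; pixel columns grow to the right and rows downward; lengths in m; the calibration is good to about 2 mm. A picture is of the moment at which its call begins. calibration takes no time and is no camera call.
- ctrl.hand_in(): hands the job in, once; it reports no verdict.
The state is a dict: "time_s": time; "qpos": joint angles; "joint_vel": joint speeds; "tau": joint torques, N m; "ee_pos": TCP position; "eef_rot": TCP orientation; "force": force on the tool from outside, world axes, zero at the start; "moment": the same for the moment, N m; "grip_width": finger opening in m.
Only numpy, scipy, OpenCV 4.12 (cv2) and the standard library are available. Lean on these libraries where they do the work, as an engineer would, in place of code of your own. Each camera call takes 0.05 s, during which the arm holds its last target.

## Working session

There is one attempt and no reset: what is moved stays moved. The work goes in short steps, Python scripts to look and compute and a tool call to move; the robot and the scene stay as the last step left them, time stands still between calls to the robot, and variables do not carry over. Pictures are saved under pics/ and viewed, and the job is handed in when it is done.

Besides the shell and the picture viewer there is one more tool, called in YAML: its name, and indented under it one key for each argument. drive_tool: Moves the arm, as the interface text tells. Its arguments: {"type":"object","properties":{"increments":{"type":"array"},"squeeze":{"type":"number"}},"required":["increments"]}

```bash
mkdir -p pics
cat > h.py <<'E'
import numpy as np, cv2
from station import ctrl
from scipy.spatial.transform import Rotation as R
def snap(name,fn):
    im=ctrl.camera(name); cv2.imwrite('pics/'+fn,im[:,:,::-1]); return im
def cal(n):
    c=ctrl.calibration(n); Rm=cv2.Rodrigues(np.array(c['rvec'],float))[0]; return c,Rm,np.array(c['tvec'],float).ravel()
def w2p(n,p):
    c,Rm,t=cal(n); q=Rm@np.array(p,float)+t; a=q[:2]/q[2]; a=a*(1+c['k1']*(a@a)); return np.array([c['fx']*a[0]+c['cx'],c['fy']*a[1]+c['cy']])
def p2w(n,uv,z):
    c,Rm,t=cal(n); d=np.array([(uv[0]-c['cx'])/c['fx'],(uv[1]-c['cy'])/c['fy']]); a=d.copy()
    for _ in range(30): a=d/(1+c['k1']*(a@a))
    o=-Rm.T@t; r=Rm.T@np.array([a[0],a[1],1]); return o+r*(z-o[2])/r[2]
def crop(im,x0,y0,x1,y1,s,fn):
    cv2.imwrite('pics/'+fn,cv2.resize(im[y0:y1,x0:x1,::-1],None,fx=s,fy=s,interpolation=cv2.INTER_CUBIC))
def obs():
    o=ctrl.get_obs(); print({k:np.round(o[k],4) for k in ['time_s','qpos','ee_pos','eef_rot','force','grip_width']}); return o
E
python3 - <<'E'
from h import *
obs()
for n in ['scene','top']: snap(n,n+'0.png'); print(ctrl.calibration(n)); c,Rm,t=cal(n); print(-Rm.T@t)
E
```

```text
{'time_s': np.float64(0.0), 'qpos': array([ 1.0674,  0.3004,  1.5216,  0.    ,  1.3207, -0.0666]), 'ee_pos': array([0.2325, 0.4981, 0.2017]), 'eef_rot': array([-3.1415e+00,  1.1000e-03,  1.1340e+00]), 'force': array([-0.3814,  0.3963,  0.0548]), 'grip_width': np.float64(0.094)}
{'fx': 483.0554311932296, 'fy': 483.0554311932296, 'cx': 251.48332848934507, 'cy': 193.0523620273881, 'k1': 0.002023010988326334, 'rvec': array([ 1.71323965,  1.91865625, -0.73602667]), 'tvec': array([ 0.1372139 , -0.33089001,  1.78927879])}
[1.43627475 0.04372628 1.12473878]
{'fx': 476.08581072489704, 'fy': 476.08581072489704, 'cx': 260.20244845710664, 'cy': 189.89770882302076, 'k1': -0.07984674968525268, 'rvec': array([ 2.09814791, -2.1463478 ,  0.20646959]), 'tvec': array([-0.03399439,  0.56113709,  1.56711996])}
[ 0.25241645 -0.03860823  1.64520234]
```

View pics/scene0.png

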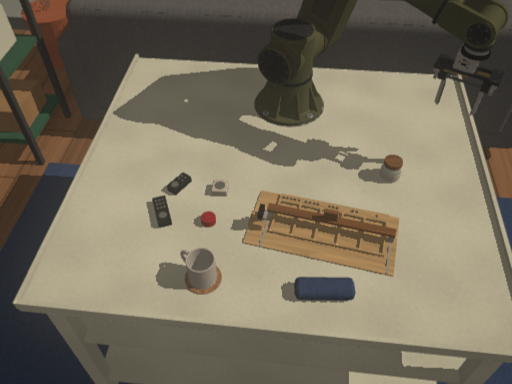

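View pics/top0.png

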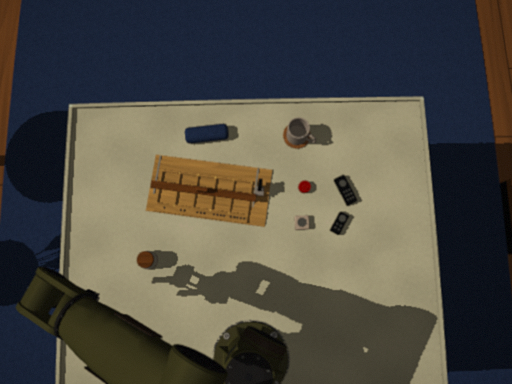

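The tin is not visible so far. The long remote, short remote, dimmer and clicker are all on the right of the top picture. I'll enlarge it.

Run:
```python
from h import *
a=cv2.imread('pics/top0.png')[:,:,::-1]; b=cv2.imread('pics/scene0.png')[:,:,::-1]
crop(a,140,145,280,235,5.7,'t_caddy.png'); crop(a,280,165,370,245,7,'t_obj.png')
crop(b,235,185,410,275,4.5,'s_caddy.png'); crop(b,140,160,240,240,7,'s_obj.png')
```

```text
(no output)
```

View pics/t_caddy.png

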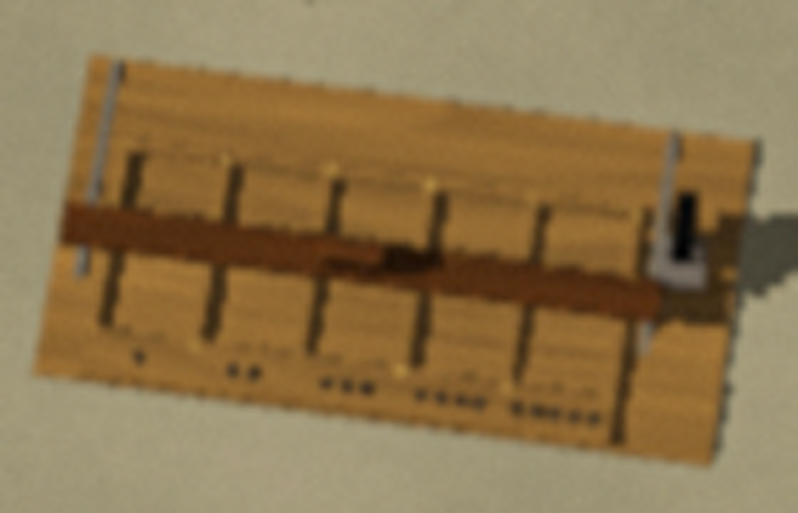

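View pics/t_obj.png

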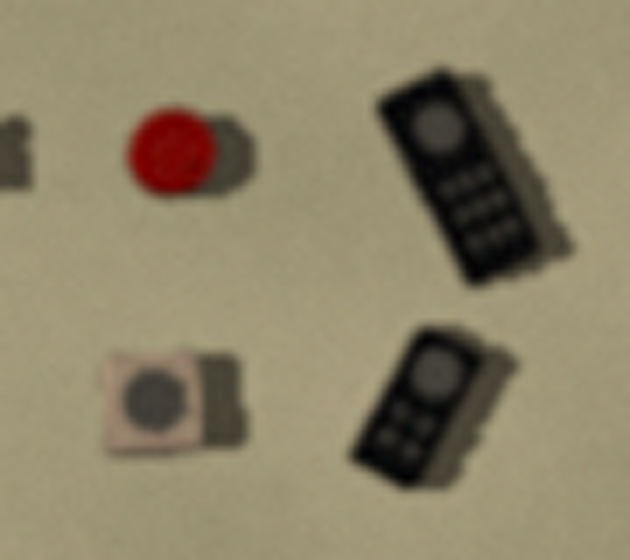

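View pics/s_caddy.png

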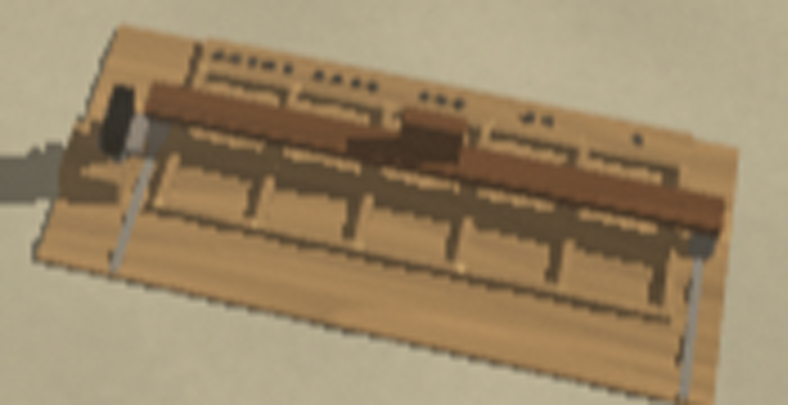

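View pics/s_obj.png

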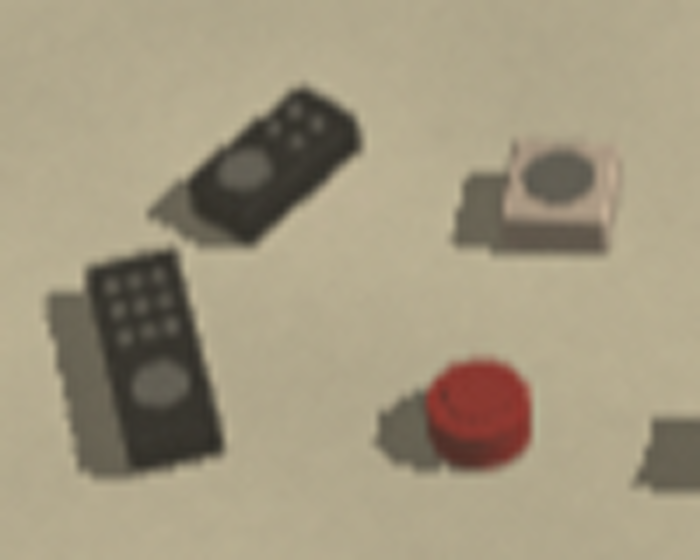

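Run:
```python
from h import *
T=lambda x,y:(140+x/5.7-.41,145+y/5.7-.41)
S=lambda x,y:(235+x/4.5-.39,185+y/4.5-.39)
f=lambda *a:np.round(np.array(a),4)
print('studs'); 
for x,y in [(138,357),(243,373),(347,386),(450,398),(555,413)]: print(f(*p2w('top',T(x,y),.013)))
print('studs scene')
for x,y in [(637,139),(536,119),(441,98),(346,79),(252,61)]: print(f(*p2w('scene',S(x,y),.013)))
print('corners');
for x,y in [(90,57),(758,140),(712,463),(35,375)]: print(f(*p2w('top',T(x,y),.005)))
for x,y in [(38,260),(118,27),(738,148),(712,405)]: print('s',f(*p2w('scene',S(x,y),.005)))
print('bar ends');
for x,y in [(62,225),(662,300)]: print(f(*p2w('top',T(x,y),.046)))
for x,y in [(150,100),(724,217)]: print('s',f(*p2w('scene',S(x,y),.046)))
print('knob');
for x,y in [(686,193),(682,262)]: print(f(*p2w('top',T(x,y),.079)))
for x,y in [(122,90)]: print('s',f(*p2w('scene',S(x,y),.079)))
for x,y in [(434,117)]: print('tab s',f(*p2w('scene',S(x,y),.079)))
for x,y in [(410,255)]: print('tab t',f(*p2w('top',T(x,y),.079)))
U=lambda x,y:(280+x/7-.43,165+y/7-.43)
print('clicker',f(*p2w('top',U(173,152),.024)))
print('dimmer'); 
for x,y in [(107,352),(200,352),(203,452),(107,454),(155,400)]: print(f(*p2w('top',U(x,y),.024)))
print('long')
for x,y in [(377,104),(443,68),(540,250),(475,287)]: print(f(*p2w('top',U(x,y),.024)))
print('short')
for x,y in [(427,325),(487,352),(412,487),(350,456)]: print(f(*p2w('top',U(x,y),.024)))
V=lambda x,y:(140+x/7-.43,160+y/7-.43)
print('scene long')
for x,y in [(87,267),(178,250),(222,455),(132,470)]: print(f(*p2w('scene',V(x,y),.024)))
```

```text
studs
[0.5143 0.2897 0.013 ]
[0.5031 0.2253 0.013 ]
[0.4937 0.1618 0.013 ]
[0.485  0.0992 0.013 ]
[0.4744 0.0355 0.013 ]
studs scene
[0.5122 0.291  0.013 ]
[0.5023 0.226  0.013 ]
[0.491  0.1639 0.013 ]
[0.4812 0.1007 0.013 ]
[0.472  0.0372 0.013 ]
corners
[0.7067 0.3248 0.005 ]
[ 0.6434 -0.0925  0.005 ]
[ 0.4428 -0.059   0.005 ]
[0.5058 0.3548 0.005 ]
s [ 0.645  -0.0862  0.005 ]
s [ 0.444  -0.0566  0.005 ]
s [0.5061 0.3578 0.005 ]
s [0.7059 0.3264 0.005 ]
bar ends
[0.5907 0.3306 0.046 ]
[ 0.5366 -0.0309  0.046 ]
s [ 0.5409 -0.0258  0.046 ]
s [0.596  0.3334 0.046 ]
knob
[ 0.5946 -0.0466  0.079 ]
[ 0.5532 -0.0433  0.079 ]
s [ 0.562  -0.0419  0.079 ]
tab s [0.563  0.1526 0.079 ]
tab t [0.561  0.1166 0.079 ]
clicker [ 0.5753 -0.2004  0.024 ]
dimmer
[ 0.476  -0.1639  0.024 ]
[ 0.4749 -0.2096  0.024 ]
[ 0.4256 -0.2091  0.024 ]
[ 0.4258 -0.1621  0.024 ]
[ 0.4517 -0.1866  0.024 ]
long
[ 0.5974 -0.3032  0.024 ]
[ 0.6151 -0.3373  0.024 ]
[ 0.5218 -0.3805  0.024 ]
[ 0.504 -0.347  0.024]
short
[ 0.4856 -0.3222  0.024 ]
[ 0.4715 -0.3511  0.024 ]
[ 0.406  -0.3106  0.024 ]
[ 0.4219 -0.281   0.024 ]
scene long
[ 0.5246 -0.3788  0.024 ]
[ 0.5109 -0.3419  0.024 ]
[ 0.6187 -0.2976  0.024 ]
[ 0.6303 -0.3326  0.024 ]
```

```bash
cat >> h.py <<'E'
YAW=-0.156; ORG=np.array([0.566,0.152])
def c2w(x,y,z=0,org=None,yaw=None):
    o=ORG if org is None else org; a=YAW if yaw is None else yaw
    return np.array([o[0]+x*np.cos(a)-y*np.sin(a),o[1]+x*np.sin(a)+y*np.cos(a),z])
def overlay(n,im,polys,x0,y0,x1,y1,s,fn):
    b=cv2.resize(im[y0:y1,x0:x1,::-1],None,fx=s,fy=s,interpolation=cv2.INTER_CUBIC)
    for P,col in polys:
        pts=np.array([(w2p(n,p)-[x0,y0]+.5)*s for p in P]); cv2.polylines(b,[np.int32(np.round(pts*8))],True,col,1,cv2.LINE_AA,3)
    cv2.imwrite('pics/'+fn,b)
def rect(cx,cy,lx,ly,z): return [c2w(cx+i*lx/2,cy+j*ly/2,z) for i,j in [(-1,-1),(-1,1),(1,1),(1,-1)]]
E
cat > ov.py <<'E'
from h import *
def polys(kx,ky,ks=0):
    P=[(rect(0,-128+64*i,112,58,.013),(255,255,0)) for i in range(5)]
    P+=[(rect(ks,0,26,366,.046),(0,255,0)),(rect(ks,0,14,40,.079),(0,0,255)),(rect(kx,ky,40,14,.079),(255,0,255)),(rect(kx,ky,40,14,.053),(255,0,255))]
    return [(p,c) for p,c in P]
E
sed -i 's/def rect(cx,cy,lx,ly,z): return/def rect(cx,cy,lx,ly,z):\n    cx,cy,lx,ly=cx\/1e3,cy\/1e3,lx\/1e3,ly\/1e3\n    return/' h.py
python3 - <<'E'
from ov import *
a=cv2.imread('pics/top0.png')[:,:,::-1]; b=cv2.imread('pics/scene0.png')[:,:,::-1]
overlay('top',a,polys(38,-193),140,145,280,235,5.7,'ot1.png')
overlay('scene',b,polys(38,-193),235,185,410,275,4.5,'os1.png')
E
```

```text
(no output)
```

View pics/ot1.png

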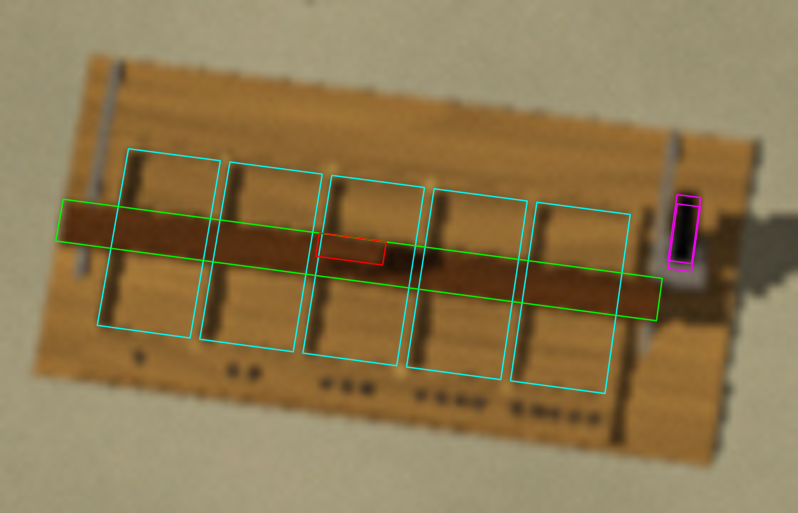

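View pics/os1.png

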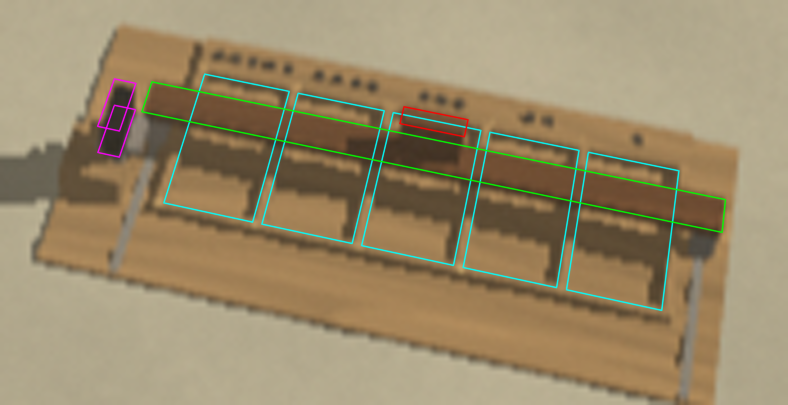

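```bash
cat >> h.py <<'E'
def plan(x,y,z,yaw,step=40):
    """rows: shift first, then turn"""
    o=ctrl.get_obs(); p=np.array(o['ee_pos']); Rm=R.from_euler('xyz',o['eef_rot']).as_matrix()
    d=Rm.T@(np.array([x,y,z])-p)*1e3; n=max(1,int(np.ceil(np.linalg.norm(d)/step)))
    Rt=R.from_euler('xyz',[np.pi,0,yaw]).as_matrix(); rv=np.degrees(R.from_matrix(Rm.T@Rt).as_rotvec())
    m=max(1,int(np.ceil(np.linalg.norm(rv)/10)))
    print('pose',np.round(p,4),'yaw',np.round(o['eef_rot'],3),'t',round(float(o['time_s']),2),'F',np.round(o['force'],1),'w',round(float(o['grip_width']),4),'q6',np.round(o['qpos'][5],2))
    print('shift tot',np.round(d,1),'n',n,'each',np.round(d/n,1)); print('turn tot',np.round(rv,2),'m',m,'each',np.round(rv/m,2))
    print('after turn remaining shift in final tool axes',np.round(Rt.T@(np.array([x,y,z])-p)*1e3,1))
E
python3 - <<'E'
from h import *
k=c2w(.040,-.193); print(k)
plan(k[0],k[1],.15,YAW-np.pi/2)
E
```

```text
[ 0.57552824 -0.04487106  0.        ]
pose [0.2326 0.4982 0.2018] yaw [-3.142e+00  1.000e-03  1.134e+00] t 0.1 F [-0.3 -0.5 -0.2] w 0.0937 q6 -0.07
shift tot [-346.9  540.5   52.1] n 17 each [-20.4  31.8   3.1]
turn tot [8.0000e-02 2.0000e-02 1.6391e+02] m 17 each [0.   0.   9.64]
after turn remaining shift in final tool axes [ 483.2 -423.2   51.8]
```

drive_tool:
  increments:
    - [[0, 0, 0], [-20, 32, 0], 1]
    - [[0, 0, 0], [-20, 32, 3], 1]
    - [[0, 0, 0], [-20, 32, 3], 1]
    - [[0, 0, 0], [-20, 32, 3], 1]
    - [[0, 0, 0], [-20, 32, 3], 1]
    - [[0, 0, 0], [-21, 32, 3], 1]
    - [[0, 0, 0], [-20, 32, 3], 1]
    - [[0, 0, 0], [-20, 32, 3], 1]
    - [[0, 0, 0], [-20, 32, 3], 1]
    - [[0, 0, 0], [-20, 32, 3], 1]
    - [[0, 0, 0], [-20, 32, 3], 0.5]
    - [[0, 0, 0], [-20, 32, 3], 0.5]
    - [[0, 0, 0], [-21, 32, 3], 0.5]
    - [[0, 0, 0], [-21, 32, 3], 0.5]
    - [[0, 0, 0], [-21, 32, 3], 0.5]
    - [[0, 0, 0], [-21, 31, 3], 0.5]
    - [[0, 0, 0], [-21, 30, 3], 0.5]
  squeeze: 20

```text
time_s: 2.22
ee_pos: [0.5769, -0.0452, 0.1538]
eef_rot: [-3.141, 0.0, 1.134]
force: [0.6, 1.5, -0.7]
grip_width: 0.047
```

drive_tool:
  increments:
    - [[0, 0, 10], [0, 0, 0], 0.5]
    - [[0, 0, 10], [0, 0, 0], 0.5]
    - [[0, 0, 10], [0, 0, 0], 0.5]
    - [[0, 0, 10], [0, 0, 0], 0.5]
    - [[0, 0, 10], [0, 0, 0], 0.5]
    - [[0, 0, 10], [0, 0, 0], 0.5]
    - [[0, 0, 10], [0, 0, 0], 0.5]
    - [[0, 0, 10], [0, 0, 0], 0.5]
    - [[0, 0, 10], [0, 0, 0], 0.5]
    - [[0, 0, 10], [0, 0, 0], 0.5]
    - [[0, 0, 10], [0, 0, 0], 0.5]
    - [[0, 0, 10], [0, 0, 0], 0.5]
    - [[0, 0, 10], [0, 0, 0], 0.5]
    - [[0, 0, 10], [0, 0, 0], 0.5]
    - [[0, 0, 10], [0, 0, 0], 0.5]
    - [[0, 0, 10], [0, 0, 0], 0.5]
    - [[0, 0, 4], [0, 0, 0], 0.5]

```text
time_s: 4.35
ee_pos: [0.5763, -0.044, 0.1539]
eef_rot: [3.141, -0.0, -1.732]
force: [-0.0, -0.6, 0.0]
grip_width: 0.0468
```

Run:
```python
from h import *
k=c2w(.040,-.193); print(k)
plan(k[0],k[1],.07,YAW-np.pi/2)
a=snap('top','top1.png'); b=snap('scene','scene1.png')
```

```text
[ 0.57552824 -0.04487106  0.        ]
pose [ 0.5763 -0.044   0.1539] yaw [ 3.141 -0.    -1.732] t 4.35 F [-0.  -0.6  0. ] w 0.0468 q6 1.59
shift tot [ 1.   0.6 83.9] n 3 each [ 0.3  0.2 28. ]
turn tot [ 0.05 -0.   -0.31] m 1 each [ 0.05 -0.   -0.31]
after turn remaining shift in final tool axes [ 1.   0.6 83.9]
```

View pics/scene1.png

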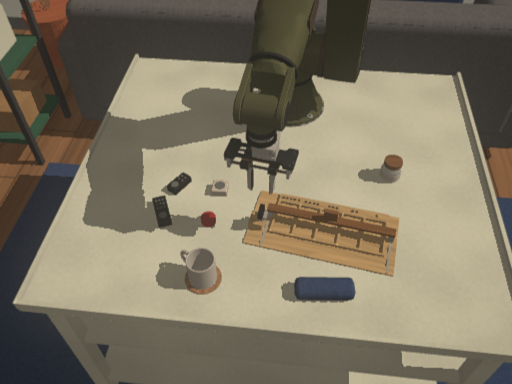

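View pics/top1.png

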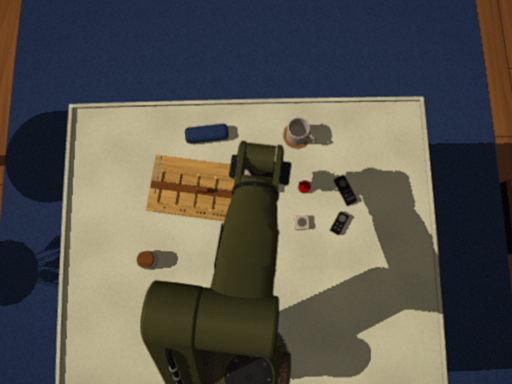

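No tin anywhere, and the floor the arm hid earlier is clear too. Going down to the knob.

drive_tool:
  increments:
    - [[0, 0, 0], [1, 1, 28], 0.5]
    - [[0, 0, 0], [0, 0, 28], 0.5]
    - [[0, 0, 0], [0, 0, 20], 0.5]
    - [[0, 0, 0], [0, 0, 8], 0.5]
    - [[0, 0, 0], [0, 0, 0], 0.5]

```text
time_s: 5.08
ee_pos: [0.5753, -0.0448, 0.0702]
eef_rot: [3.141, -0.0, -1.728]
force: [-0.4, 0.0, 0.9]
grip_width: 0.0472
```

Run:
```python
from h import *
obs(); b=snap('scene','s2.png'); crop(b,215,140,335,240,6,'s2c.png')
```

```text
{'time_s': np.float64(5.075), 'qpos': array([-0.1413,  0.4978,  1.5715, -0.    ,  1.0728,  1.5863]), 'ee_pos': array([ 0.5753, -0.0448,  0.0702]), 'eef_rot': array([ 3.1411, -0.    , -1.7275]), 'force': array([-0.3674,  0.0432,  0.8917]), 'grip_width': np.float64(0.0472)}
```

View pics/s2c.png

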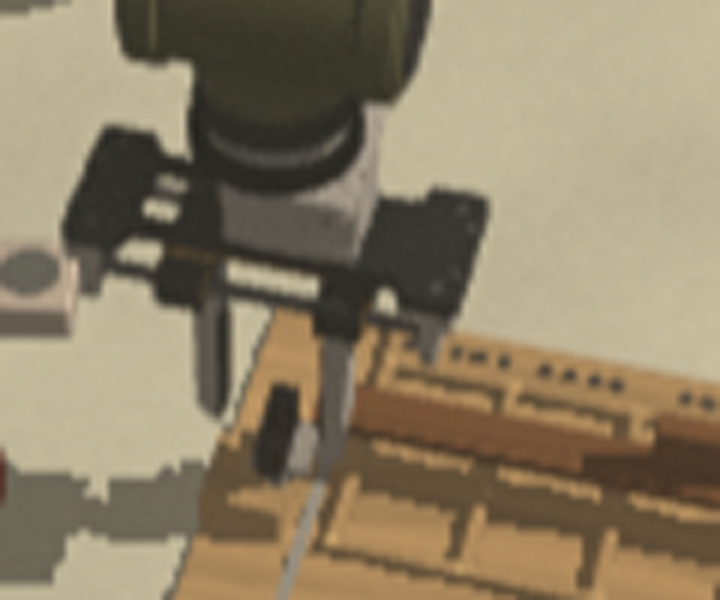

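drive_tool:
  increments:
    - [[0, 0, 0], [0, 0, 0], 0.3]
    - [[0, 0, 0], [0, 0, 0], 0]
    - [[0, 0, 0], [0, 0, 0], 0]
    - [[0, 0, 0], [0, 0, 0], 0]
    - [[0, 0, 0], [0, 0, 0], 0]
  squeeze: 15

```text
time_s: 5.75
ee_pos: [0.5757, -0.0436, 0.0705]
eef_rot: [-3.141, 0.002, -1.728]
force: [0.8, 9.2, 1.1]
grip_width: 0.0138
```

Run:
```python
from h import *
o=obs();print(o['moment']); b=snap('scene','s3.png'); crop(b,215,140,335,240,6,'s3c.png')
```

```text
{'time_s': np.float64(5.75), 'qpos': array([-0.14  ,  0.4973,  1.5714,  0.0021,  1.0723,  1.5869]), 'ee_pos': array([ 0.5757, -0.0436,  0.0705]), 'eef_rot': array([-3.1410e+00,  1.9000e-03, -1.7279e+00]), 'force': array([0.796 , 9.1991, 1.1106]), 'grip_width': np.float64(0.0138)}
[ 1.69673115 -0.10392867  0.06891374]
```

View pics/s3c.png

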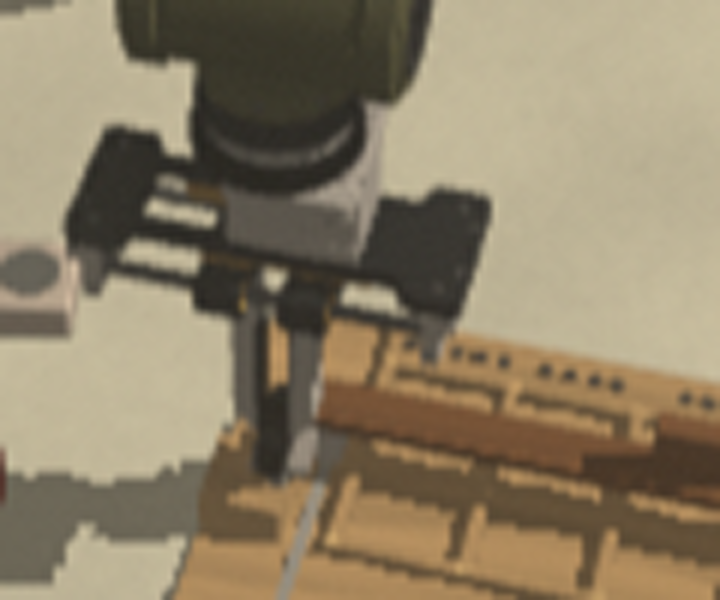

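drive_tool:
  increments:
    - [[0, 0, 0], [-2, 0, 0], 0]
    - [[0, 0, 0], [0, 0, 0], 0]
  squeeze: 25

```text
time_s: 6.05
ee_pos: [0.5758, -0.0431, 0.0705]
eef_rot: [-3.141, -0.0, -1.728]
force: [-1.1, -3.0, 4.0]
grip_width: 0.0135
```

drive_tool:
  increments:
    - [[0, 0, -10], [0, 0, 0], 0]
    - [[0, 0, -10], [0, 0, 0], 0]
    - [[0, 0, -10], [0, 0, 0], 0]

```text
time_s: 6.42
ee_pos: [0.5759, -0.0438, 0.0705]
eef_rot: [-3.141, -0.001, -1.199]
force: [0.3, -6.1, 2.7]
grip_width: 0.0134
```

drive_tool:
  increments:
    - [[0, 0, -10], [0, 0, 0], 0]
    - [[0, 0, -10], [0, 0, 0], 0]
    - [[0, 0, -10], [0, 0, 0], 0]
    - [[0, 0, -10], [0, 0, 0], 0]
    - [[0, 0, -10], [0, 0, 0], 0]
    - [[0, 0, -10], [0, 0, 0], 0]
    - [[0, 0, 0], [0, 0, 0], 0]

```text
time_s: 7.3
ee_pos: [0.5769, -0.0445, 0.0706]
eef_rot: [3.14, -0.004, -0.155]
force: [6.6, -10.8, -3.2]
grip_width: 0.0134
```

Run:
```python
from h import *
o=obs();print(o['moment'])
```

```text
{'time_s': np.float64(7.3), 'qpos': array([-0.1394,  0.4981,  1.57  , -0.002 ,  1.0698,  0.017 ]), 'ee_pos': array([ 0.5769, -0.0445,  0.0706]), 'eef_rot': array([ 3.1399, -0.0037, -0.1554]), 'force': array([  6.6436, -10.7664,  -3.2282]), 'grip_width': np.float64(0.0134)}
[-2.14990944 -1.53255975  0.03342469]
```

drive_tool:
  increments:
    - [[0, 0, 0], [0, 0, 0], 0.4]
    - [[0, 0, 0], [0, 0, 0], 0.4]
    - [[0, 0, 0], [0, 0, 0], 0.4]
    - [[0, 0, 0], [0, 0, -20], 0.4]
    - [[0, 0, 0], [0, 0, -30], 0.4]

```text
time_s: 7.92
ee_pos: [0.5751, -0.0427, 0.1201]
eef_rot: [-3.142, 0.002, -0.157]
force: [0.3, -0.4, 0.2]
grip_width: 0.0375
```

Run:
```python
from h import *
k=c2w(0,0); print(k)
plan(k[0],k[1],.12,YAW)
```

```text
[0.566 0.152 0.   ]
pose [ 0.5751 -0.0427  0.1201] yaw [-3.142e+00  2.000e-03 -1.570e-01] t 7.92 F [ 0.3 -0.4  0.2] w 0.0375 q6 0.02
shift tot [ -39.5 -190.8    0.2] n 5 each [ -7.9 -38.2   0. ]
turn tot [-0.01  0.12 -0.08] m 1 each [-0.01  0.12 -0.08]
after turn remaining shift in final tool axes [-3.930e+01 -1.909e+02  1.000e-01]
```

drive_tool:
  increments:
    - [[0, 0, 0], [-8, -38, 0], 0.4]
    - [[0, 0, 0], [-8, -38, 0], 0.4]
    - [[0, 0, 0], [-8, -38, 0], 0.4]
    - [[0, 0, 0], [-8, -38, 0], 0.4]
    - [[0, 0, 0], [-7, -39, 0], 0.4]
    - [[0, 0, 0], [0, 0, 0], 0.4]

```text
time_s: 8.68
ee_pos: [0.5667, 0.154, 0.1201]
eef_rot: [-3.141, 0.0, -0.154]
force: [-0.0, -0.5, -0.4]
grip_width: 0.0376
```

Run:
```python
from h import *
obs(); b=snap('scene','s4.png'); crop(b,235,145,385,245,5,'s4c.png')
```

```text
{'time_s': np.float64(8.675), 'qpos': array([2.0290e-01, 4.5830e-01, 1.5018e+00, 3.0000e-04, 1.1817e+00,
       3.5730e-01]), 'ee_pos': array([0.5667, 0.154 , 0.1201]), 'eef_rot': array([-3.1414e+00,  4.0000e-04, -1.5450e-01]), 'force': array([-0.0053, -0.5125, -0.3724]), 'grip_width': np.float64(0.0376)}
```

View pics/s4c.png

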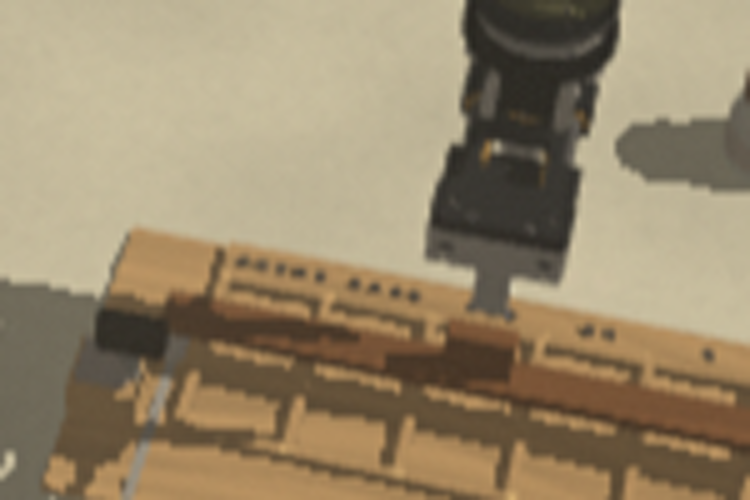

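The knob's grip bar now lies along the row, so it's freed. The jaws are over the tab at about (482,335) in the crop, so I'll go down.

drive_tool:
  increments:
    - [[0, 0, 0], [0, 0, 20], 0.4]
    - [[0, 0, 0], [0, 0, 15], 0.4]
    - [[0, 0, 0], [0, 0, 15], 0.4]
    - [[0, 0, 0], [0, 0, 0], 0]
    - [[0, 0, 0], [0, 0, 0], 0]
    - [[0, 0, 0], [0, 0, 0], 0]
    - [[0, 0, 0], [0, 0, 0], 0]
  squeeze: 20

```text
time_s: 9.6
ee_pos: [0.5673, 0.1519, 0.0708]
eef_rot: [-3.141, -0.001, -0.157]
force: [-0.5, 0.7, 3.0]
grip_width: 0.0135
```

drive_tool:
  increments:
    - [[0, 0, 0], [8, 0, 0], 0]
    - [[0, 0, 0], [16, 0, 0], 0]
    - [[0, 0, 0], [20, 0, 0], 0]
    - [[0, 0, 0], [20, 0, 0], 0]
    - [[0, 0, 0], [14, 0, 0], 0]
    - [[0, 0, 0], [7, 0, 0], 0]
    - [[0, 0, 0], [0, 0, 0], 0]

```text
time_s: 10.48
ee_pos: [0.6507, 0.1388, 0.0706]
eef_rot: [3.142, 0.003, -0.157]
force: [-10.3, 1.2, 9.3]
grip_width: 0.0137
```

drive_tool:
  increments:
    - [[0, 0, 0], [2, 0, 0], 0]
    - [[0, 0, 0], [2, 0, 0], 0]
    - [[0, 0, 0], [0, 0, 0], 0]

```text
time_s: 10.85
ee_pos: [0.6528, 0.1385, 0.0699]
eef_rot: [3.141, 0.007, -0.157]
force: [-40.5, 4.5, 24.6]
grip_width: 0.0169
```

At the end stop, with about 86 mm of travel. Release and rise.

drive_tool:
  increments:
    - [[0, 0, 0], [-1, 0, 0], 0]
    - [[0, 0, 0], [-1, 0, 0], 0.4]
    - [[0, 0, 0], [0, 0, 0], 0.4]
    - [[0, 0, 0], [0, 0, 0], 0.4]
    - [[0, 0, 0], [0, 0, -30], 0.4]
    - [[0, 0, 0], [0, 0, -40], 0.4]
    - [[0, 0, 0], [0, 0, -40], 0.4]
    - [[0, 0, 0], [0, 40, -40], 0.4]
    - [[0, 0, 0], [-20, 50, 0], 1]
    - [[0, 0, 0], [-30, 50, 0], 1]
    - [[0, 0, 0], [-40, 50, 0], 1]
    - [[0, 0, 0], [-40, 50, 0], 1]
    - [[0, 0, 0], [-40, 40, 0], 1]
    - [[0, 0, 0], [0, 0, 0], 1]

```text
time_s: 12.6
ee_pos: [0.4419, -0.1113, 0.2208]
eef_rot: [3.141, -0.001, -0.161]
force: [0.2, 0.2, 0.3]
grip_width: 0.0931
```

Run:
```python
from ov import *
obs(); b=snap('scene','s5.png'); a=snap('top','t5.png'); 
overlay('top',a,polys(40,-193,86),140,145,280,235,5.7,'ot5.png')
overlay('scene',b,polys(40,-193,86),235,185,410,275,4.5,'os5.png')
```

```text
{'time_s': np.float64(12.6), 'qpos': array([-3.2690e-01,  7.1200e-02,  1.7479e+00, -3.0000e-04,  1.3211e+00,
       -1.6590e-01]), 'ee_pos': array([ 0.4419, -0.1113,  0.2208]), 'eef_rot': array([ 3.1411e+00, -1.3000e-03, -1.6090e-01]), 'force': array([0.1508, 0.2167, 0.3148]), 'grip_width': np.float64(0.0931)}
```

View pics/ot5.png

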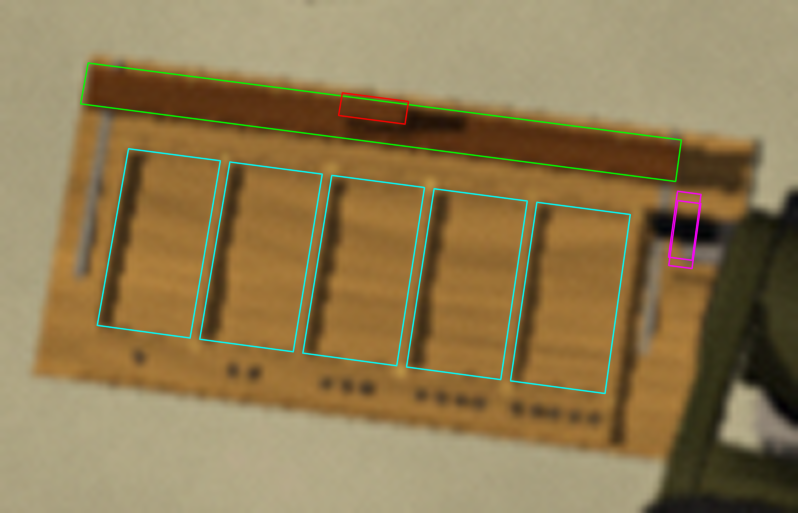

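View pics/os5.png

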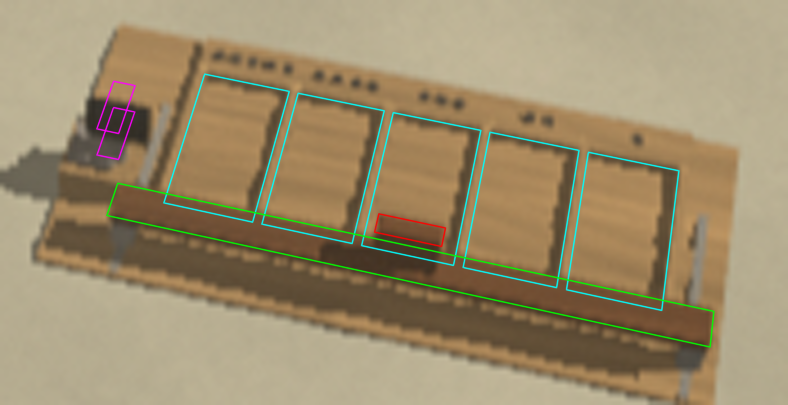

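View pics/t5.png

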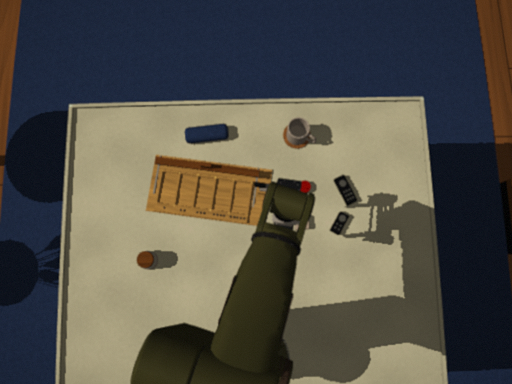

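```bash
cat >> h.py <<'E'
def obox(cx,cy,yaw,lx,ly,h=.024):
    f=lambda z:[c2w(i*lx/2e3,j*ly/2e3,z,np.array([cx,cy]),yaw) for i,j in [(-1,-1),(-1,1),(1,1),(1,-1)]]
    return [(f(h),(0,255,255)),(f(0),(0,128,255))]
E
python3 - <<'E'
from h import *
b=cv2.imread('pics/s5.png')[:,:,::-1]; a=cv2.imread('pics/t5.png')[:,:,::-1]
P=obox(.5596,-.342,.436,104,40)+obox(.4463,-.3162,-.55,76,36)+obox(.451,-.187,0,48,48)+obox(.5753,-.2004,0,44,44)
overlay('scene',b,P,140,160,240,240,7,'os6.png'); overlay('top',a,P,280,165,370,245,7,'ot6.png')
E
```

```text
(no output)
```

View pics/os6.png

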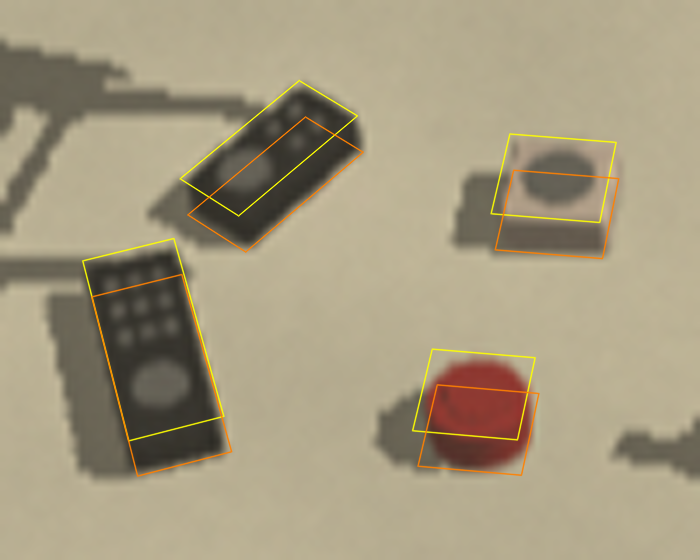

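View pics/ot6.png

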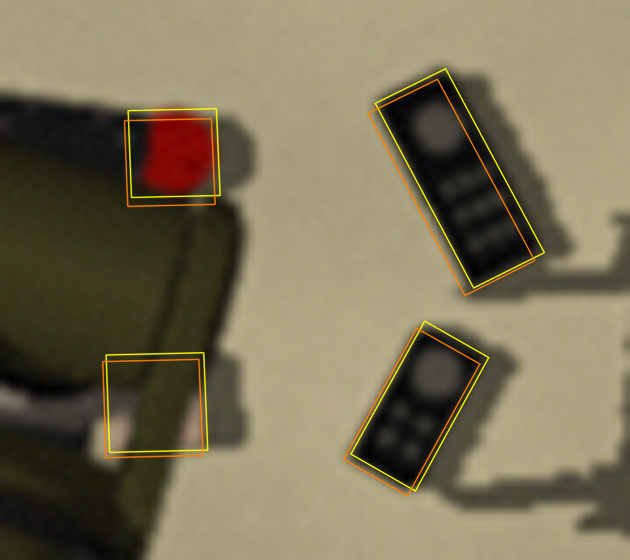

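Run:
```python
from h import *
plan(.561,-.341,.12,.436-np.pi/2)
```

```text
pose [ 0.4439 -0.1098  0.2207] yaw [ 3.142e+00 -1.000e-03 -1.590e-01] t 12.7 F [ 0.6  0.1 -0.2] w 0.0938 q6 -0.16
shift tot [152.  209.8 100.9] n 7 each [21.7 30.  14.4]
turn tot [-3.000e-02 -7.000e-02  5.593e+01] m 6 each [-0.01 -0.01  9.32]
after turn remaining shift in final tool axes [259.   -8.5 100.7]
```

drive_tool:
  increments:
    - [[0, 0, 0], [22, 30, 10], 1]
    - [[0, 0, 0], [22, 30, 15], 1]
    - [[0, 0, 0], [22, 30, 15], 1]
    - [[0, 0, 0], [22, 30, 15], 1]
    - [[0, 0, 0], [22, 30, 15], 0.75]
    - [[0, 0, 0], [21, 30, 15], 0.75]
    - [[0, 0, 0], [21, 30, 15], 0.75]
    - [[0, 0, 9.3], [0, 0, 0], 0.75]
    - [[0, 0, 9.3], [0, 0, 0], 0.75]
    - [[0, 0, 9.3], [0, 0, 0], 0.75]
    - [[0, 0, 9.3], [0, 0, 0], 0.75]
    - [[0, 0, 9.3], [0, 0, 0], 0.75]
    - [[0, 0, 9.3], [0, 0, 0], 0.75]
    - [[0, 0, 0], [0, 0, 0], 0.75]

```text
time_s: 14.45
ee_pos: [0.5617, -0.34, 0.1195]
eef_rot: [3.141, 0.001, -1.129]
force: [-0.1, -1.0, 0.2]
grip_width: 0.0702
```

Run:
```python
from h import *
plan(.561,-.341,.028,.436-np.pi/2)
b=snap('scene','s7.png'); crop(b,120,120,250,240,5,'s7c.png')
```

```text
pose [ 0.5617 -0.34    0.1195] yaw [ 3.141e+00  1.000e-03 -1.129e+00] t 14.45 F [-0.1 -1.   0.2] w 0.0702 q6 0.53
shift tot [ 0.6  1.1 91.5] n 3 each [ 0.2  0.4 30.5]
turn tot [0.01 0.03 0.33] m 1 each [0.01 0.03 0.33]
after turn remaining shift in final tool axes [ 0.6  1.1 91.5]
```

View pics/s7c.png

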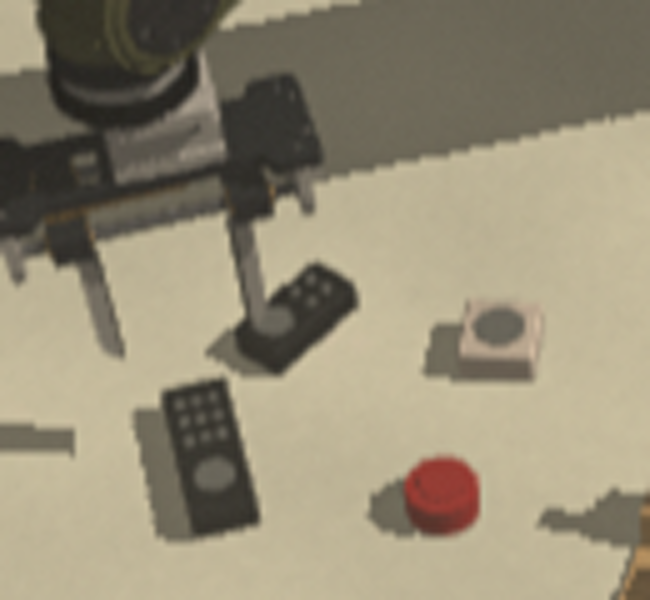

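drive_tool:
  increments:
    - [[0, 0, 0], [0.6, 1, 30], 0.75]
    - [[0, 0, 0], [0, 0, 30], 0.75]
    - [[0, 0, 0], [0, 0, 20], 0.75]
    - [[0, 0, 0], [0, 0, 11], 0.75]
    - [[0, 0, 0], [0, 0, 0], 0.4]
    - [[0, 0, 0], [0, 0, 0], 0]
    - [[0, 0, 0], [0, 0, 0], 0]
    - [[0, 0, 0], [0, 0, 0], 0]
  squeeze: 30

```text
time_s: 15.5
ee_pos: [0.5602, -0.3419, 0.0298]
eef_rot: [-3.141, -0.001, -1.131]
force: [-0.4, -0.4, 0.5]
grip_width: 0.0342
```

drive_tool:
  increments:
    - [[0, 0, 0], [0, 0, 0], 0]
    - [[0, 0, 0], [0, 0, 0], 0]

```text
time_s: 15.75
ee_pos: [0.56, -0.3418, 0.0293]
eef_rot: [-3.142, -0.0, -1.131]
force: [-0.3, 0.2, -0.6]
grip_width: 0.0135
```

Run:
```python
from h import *
obs()
b=snap('scene','s8.png'); crop(b,120,120,250,240,5,'s8c.png')
```

```text
{'time_s': np.float64(15.75), 'qpos': array([-0.6038,  0.7069,  1.3378,  0.    ,  1.0968,  0.5276]), 'ee_pos': array([ 0.56  , -0.3418,  0.0293]), 'eef_rot': array([-3.1416, -0.    , -1.1315]), 'force': array([-0.3219,  0.1878, -0.5756]), 'grip_width': np.float64(0.0135)}
```

View pics/s8c.png

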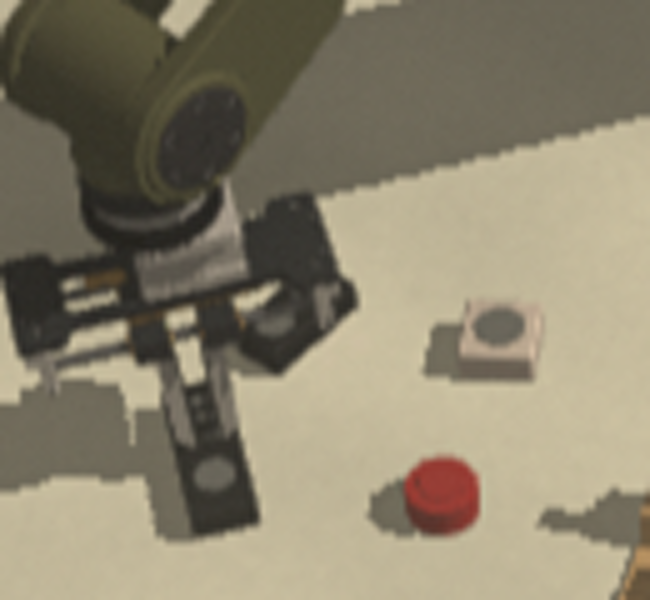

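Run:
```python
from h import *
o=ctrl.get_obs(); p=o['ee_pos']; x=R.from_euler('xyz',o['eef_rot']).as_matrix()[:,0]
print(o['grip_width'],o['time_s'])
for s in (-1,1):
  for z in (.012,.03,.05):
    for w in (.00675,.02):
      q=p+s*w*x; q[2]=z; print(s,w,z,(w2p('scene',q)-[120,120])*5)
b=snap('scene','s9.png'); crop(b,140,170,190,235,10,'s9c.png')
```

```text
0.010079116638551473 15.8
-1 0.00675 0.012 [220.0104537  448.45181383]
-1 0.02 0.012 [241.80866024 442.88670249]
-1 0.00675 0.03 [215.53962058 429.13299524]
-1 0.02 0.03 [237.55157649 423.55155751]
-1 0.00675 0.05 [210.47183015 407.23532812]
-1 0.02 0.05 [232.72625641 401.63619967]
1 0.00675 0.012 [197.71745242 454.1432366 ]
1 0.02 0.012 [175.75483772 459.75030117]
1 0.00675 0.03 [193.02721919 434.84131007]
1 0.02 0.03 [170.84766549 440.4652094 ]
1 0.00675 0.05 [187.71053021 412.96195744]
1 0.02 0.05 [165.28485191 418.60411972]
```

View pics/s9c.png

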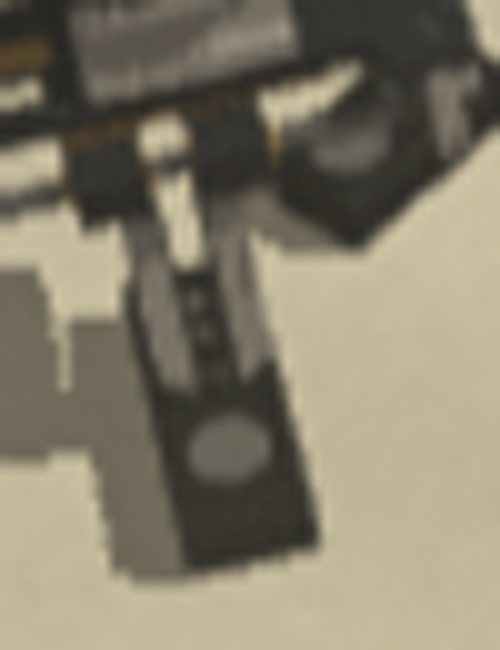

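Run:
```python
from h import *
p=np.array([.5617,-.34,.1195]); x=R.from_euler('xyz',[3.141,.001,-1.129]).as_matrix()[:,0]
for s in (-1,1):
  for z in (.0925,.1025,.1125,.1195):
      q=p+s*.041*x; q[2]=z; print(s,z,(w2p('scene',q)-[120,120])*5)
a=cv2.imread('pics/s7.png')[:,:,::-1]; crop(a,130,150,190,210,10,'s7d.png')
```

```text
-1 0.0925 [260.38683053 346.89224119]
-1 0.1025 [258.03449786 335.2301822 ]
-1 0.1125 [255.65643935 323.44077789]
-1 0.1195 [253.97626428 315.11130123]
1 0.0925 [118.76812026 382.20743345]
1 0.1025 [115.60861116 370.59677126]
1 0.1125 [112.4141225  358.85776881]
1 0.1195 [110.15685478 350.56295874]
```

View pics/s7d.png

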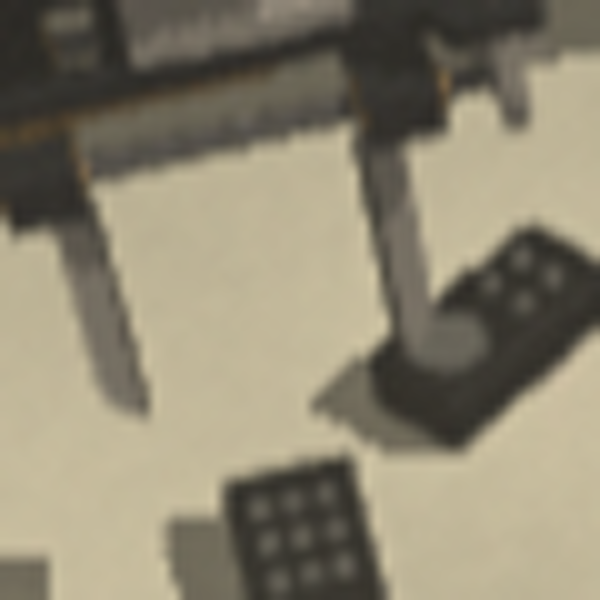

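The jaws shut above the remote: their tips sit higher than 17 mm below the TCP reading suggests. I'll open up and go down slowly, watching the force.

drive_tool:
  increments:
    - [[0, 0, 0], [0, 0, -3], 0.75]
    - [[0, 0, 0], [0, 0, 0], 0.75]
    - [[0, 0, 0], [0, 0, 0], 0.75]
    - [[0, 0, 0], [0, 0, 0], 0.75]
    - [[0, 0, 0], [0, 0, 3], 0.75]
    - [[0, 0, 0], [0, 0, 0], 0.75]

```text
time_s: 16.6
ee_pos: [0.5599, -0.3417, 0.0289]
eef_rot: [3.141, 0.0, -1.131]
force: [0.1, -0.4, 0.9]
grip_width: 0.0622
```

Run:
```python
from h import *
obs()
b=snap('scene','s10.png'); crop(b,135,155,200,225,9,'s10c.png')
a=snap('top','t10.png'); crop(a,280,165,370,245,7,'t10c.png')
```

```text
{'time_s': np.float64(16.6), 'qpos': array([-0.6038,  0.7075,  1.338 , -0.    ,  1.0967,  0.5276]), 'ee_pos': array([ 0.5599, -0.3417,  0.0289]), 'eef_rot': array([ 3.1413e+00,  5.0000e-04, -1.1314e+00]), 'force': array([ 0.0801, -0.4318,  0.8686]), 'grip_width': np.float64(0.0622)}
```

View pics/s10c.png

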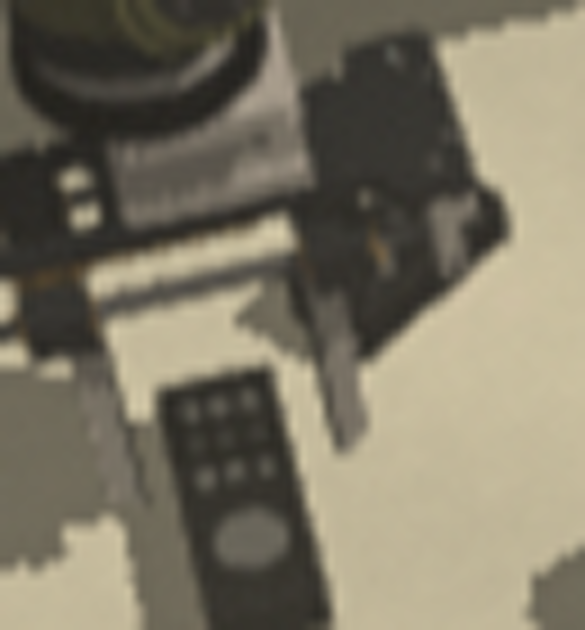

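View pics/t10c.png

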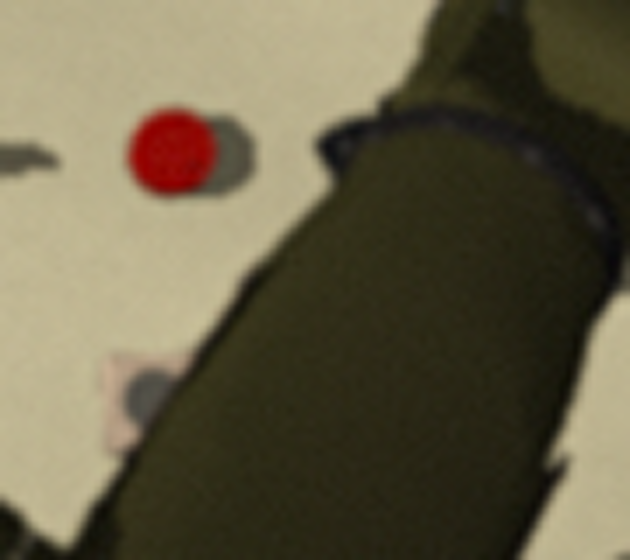

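drive_tool:
  increments:
    - [[0, 0, 0], [0, 0, 4], 0.75]
    - [[0, 0, 0], [0, 0, 4], 0.75]
    - [[0, 0, 0], [0, 0, 0], 0.75]

```text
time_s: 17.08
ee_pos: [0.5598, -0.3416, 0.0207]
eef_rot: [3.141, 0.001, -1.131]
force: [-1.0, -0.2, -0.6]
grip_width: 0.0703
```

drive_tool:
  increments:
    - [[0, 0, 0], [0, 0, 3], 0.75]
    - [[0, 0, 0], [0, 0, 0], 0.75]

```text
time_s: 17.32
ee_pos: [0.5599, -0.3417, 0.018]
eef_rot: [3.141, 0.0, -1.131]
force: [0.0, 0.1, -0.3]
grip_width: 0.0705
```

drive_tool:
  increments:
    - [[0, 0, 0], [0, 0, 3], 0.75]
    - [[0, 0, 0], [0, 0, 0], 0.75]

```text
time_s: 17.58
ee_pos: [0.5599, -0.3417, 0.015]
eef_rot: [3.141, 0.0, -1.131]
force: [0.1, -0.2, 0.3]
grip_width: 0.0704
```

drive_tool:
  increments:
    - [[0, 0, 0], [0, 0, 3], 0.75]
    - [[0, 0, 0], [0, 0, 0], 0.75]

```text
time_s: 17.82
ee_pos: [0.5599, -0.3417, 0.0119]
eef_rot: [3.141, 0.0, -1.131]
force: [0.5, -0.2, 0.3]
grip_width: 0.0705
```

Run:
```python
from h import *
obs()
b=snap('scene','s11.png'); crop(b,135,155,200,225,9,'s11c.png')
```

```text
{'time_s': np.float64(17.825), 'qpos': array([-0.6038,  0.7296,  1.3446,  0.    ,  1.068 ,  0.5276]), 'ee_pos': array([ 0.5599, -0.3417,  0.0119]), 'eef_rot': array([ 3.1414e+00,  4.0000e-04, -1.1314e+00]), 'force': array([ 0.5242, -0.1595,  0.2856]), 'grip_width': np.float64(0.0705)}
```

View pics/s11c.png

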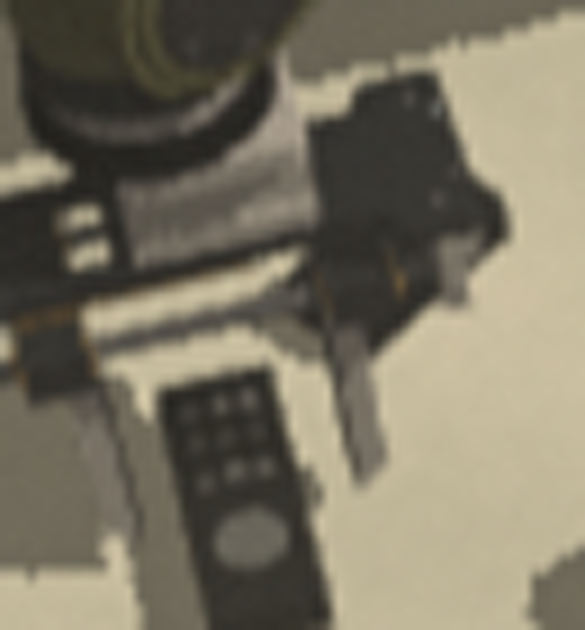

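Run:
```python
from h import *
def tip(p,rot,w,px,img='scene'):
    x=R.from_euler('xyz',rot).as_matrix()[:,0]; y=R.from_euler('xyz',rot).as_matrix()[:,1]
    for s in(-1,1):
        best=min(((np.linalg.norm(w2p(img,[*(np.array(p)+s*w*x+v*y)[:2],z])-px),z,v) for z in np.arange(-.02,.15,.001) for v in (-.008,0,.008)))
        print(s,best, end=' ')
        for v in (-.008,.008):
            print(v,np.round(w2p(img,[*(np.array(p)+s*w*x+v*y)[:2],p[2]-.017]),1),end=' ')
        print()
tip([.5599,-.3417,.0119],[3.1414,0,-1.1314],.041,np.array([176.1,208.9]))
tip([.5617,-.34,.1195],[3.141,.001,-1.129],.041,np.array([171,186.]))
tip([.5617,-.34,.1195],[3.141,.001,-1.129],.041,np.array([143,191.]))
```

```text
-1 (np.float64(0.21094852017297072), np.float64(0.011000000000000027), -0.008) -0.008 [176.6 212.3] 0.008 [175.4 208.5] 
1 (np.float64(28.14276763431705), np.float64(-0.009999999999999992), 0.008) -0.008 [149.7 219.3] 0.008 [148.7 215.3] 
-1 (np.float64(0.19455716930023112), np.float64(0.0990000000000001), 0.008) -0.008 [172.2 189. ] 0.008 [171.  185.1] 
1 (np.float64(28.98999355114716), np.float64(0.0960000000000001), 0.008) -0.008 [143.6 196.1] 0.008 [142.6 192.1] 
-1 (np.float64(28.623559235158652), np.float64(0.1010000000000001), 0.008) -0.008 [172.2 189. ] 0.008 [171.  185.1] Traceback (most recent call last):
  File "<stdin>", line 12, in <module>
  File "<stdin>", line 5, in tip
  File "<stdin>", line 5, in <genexpr>
  File "h.py", line 9, in w2p
    c,Rm,t=cal(n); q=Rm@np.array(p,float)+t; a=q[:2]/q[2]; a=a*(1+c['k1']*(a@a)); return np.array([c['fx']*a[0]+c['cx'],c['fy']*a[1]+c['cy']])
           ~~~^^^
  File "h.py", line 7, in cal
    c=ctrl.calibration(n); Rm=cv2.Rodrigues(np.array(c['rvec'],float))[0]; return c,Rm,np.array(c['tvec'],float).ravel()
ValueError: time passes only in moves, steps and waits
```

```bash
python3 - <<'E'
s=open('h.py').read()
s=s.replace("""def cal(n):
    c=ctrl""","""import functools
@functools.lru_cache(None)
def cal(n):
    c=ctrl""")
open('h.py','w').write(s)
E
python3 -c "from h import *; obs(); print(w2p('scene',[.5,0,0]))"
```

```text
{'time_s': np.float64(17.875), 'qpos': array([-0.6038,  0.7293,  1.3444, -0.    ,  1.0681,  0.5276]), 'ee_pos': array([ 0.56  , -0.3418,  0.0121]), 'eef_rot': array([ 3.1415e+00,  2.0000e-04, -1.1314e+00]), 'force': array([-0.5156,  0.0143, -0.3578]), 'grip_width': np.float64(0.0705)}
[277.50764004 206.93875229]
```

drive_tool:
  increments:
    - [[0, 0, 0], [0, 0, 0], 0.5]
    - [[0, 0, 0], [0, 0, 0], 0.2]
    - [[0, 0, 0], [0, 0, 0], 0.2]
    - [[0, 0, 0], [0, 0, 0], 0.2]
    - [[0, 0, 0], [0, 0, 0], 0.2]
    - [[0, 0, 0], [0, 0, 0], 0.2]
  squeeze: 30

```text
time_s: 18.62
ee_pos: [0.56, -0.3418, 0.0123]
eef_rot: [-3.142, -0.0, -1.131]
force: [-0.3, -0.6, 0.7]
grip_width: 0.0395
```

drive_tool:
  increments:
    - [[0, 0, 0], [0, 0, 0], 0.2]
    - [[0, 0, 0], [0, 0, -15], 0.2]
    - [[0, 0, 0], [0, 0, -30], 0.2]
    - [[0, 0, 0], [0, 0, -40], 0.2]
    - [[0, 0, 0], [0, 0, -25], 0.2]
    - [[0, 0, 0], [0, 0, 0], 0.2]
  squeeze: 35

```text
time_s: 19.38
ee_pos: [0.5608, -0.3422, 0.1249]
eef_rot: [-3.139, -0.004, -1.131]
force: [-0.1, 0.2, -1.3]
grip_width: 0.0396
```

Run:
```python
from h import *
k=c2w(0,.128); print(k)
plan(k[0],k[1],.122,YAW-np.pi/2)
b=snap('scene','s12.png'); crop(b,120,110,220,210,8,'s12c.png')
```

```text
[0.58588711 0.27844565 0.        ]
pose [ 0.5608 -0.3422  0.1249] yaw [-3.139 -0.004 -1.131] t 19.38 F [-0.1  0.2 -1.3] w 0.0396 q6 0.53
shift tot [-551.1 -286.8    1.6] n 16 each [-34.4 -17.9   0.1]
turn tot [-0.18 -0.16 34.11] m 4 each [-0.05 -0.04  8.53]
after turn remaining shift in final tool axes [-617.1   71.6    2.9]
```

View pics/s12c.png

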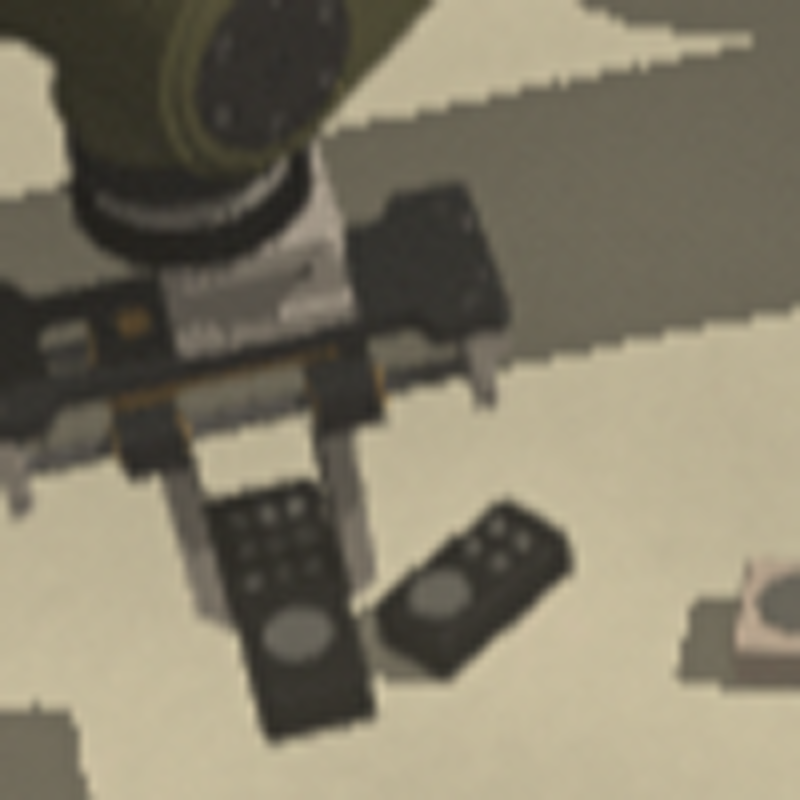

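drive_tool:
  increments:
    - [[0, 0, 8.5], [0, 0, 0], 0.2]
    - [[0, 0, 8.5], [0, 0, 0], 0.2]
    - [[0, 0, 8.5], [0, 0, 0], 0.2]
    - [[0, 0, 8.6], [0, 0, 0], 0.2]
    - [[0, 0, 0], [-20, 2, 0], 0.2]
    - [[0, 0, 0], [-40, 4.5, 0], 0.2]
    - [[0, 0, 0], [-40, 4.5, 0], 0.2]
    - [[0, 0, 0], [-40, 4.5, 0], 0.2]
    - [[0, 0, 0], [-40, 4.5, 0], 0.2]
    - [[0, 0, 0], [-40, 4.5, 0], 0.2]
    - [[0, 0, 0], [-40, 4.5, 0], 0.2]
    - [[0, 0, 0], [-40, 4.5, 0], 0.2]
    - [[0, 0, 0], [-40, 4.5, 0], 0.2]
    - [[0, 0, 0], [-40, 4.5, 0], 0.2]
    - [[0, 0, 0], [-40, 4.5, 0], 0.2]
    - [[0, 0, 0], [-40, 5, 0], 0.2]
    - [[0, 0, 0], [-40, 5, 0], 0.2]
    - [[0, 0, 0], [-40, 5, 0], 0.2]
    - [[0, 0, 0], [-40, 5, 0], 0.2]
    - [[0, 0, 0], [-37, 4, 0], 0.2]

```text
time_s: 21.92
ee_pos: [0.5842, 0.2809, 0.1213]
eef_rot: [3.14, -0.001, -1.722]
force: [-0.1, -0.0, -1.2]
grip_width: 0.0395
```

Run:
```python
from h import *
k=c2w(0,.128)
plan(k[0],k[1],.04,YAW-np.pi/2)
b=snap('scene','s13.png'); crop(b,250,110,410,240,5,'s13c.png')
```

```text
pose [0.5842 0.2809 0.1213] yaw [ 3.140e+00 -1.000e-03 -1.722e+00] t 21.93 F [-0.1 -0.  -1.2] w 0.0395 q6 2.11
shift tot [ 2.1 -2.1 81.3] n 3 each [ 0.7 -0.7 27.1]
turn tot [ 0.08 -0.04  0.28] m 1 each [ 0.08 -0.04  0.28]
after turn remaining shift in final tool axes [ 2.1 -2.1 81.3]
```

View pics/s13c.png

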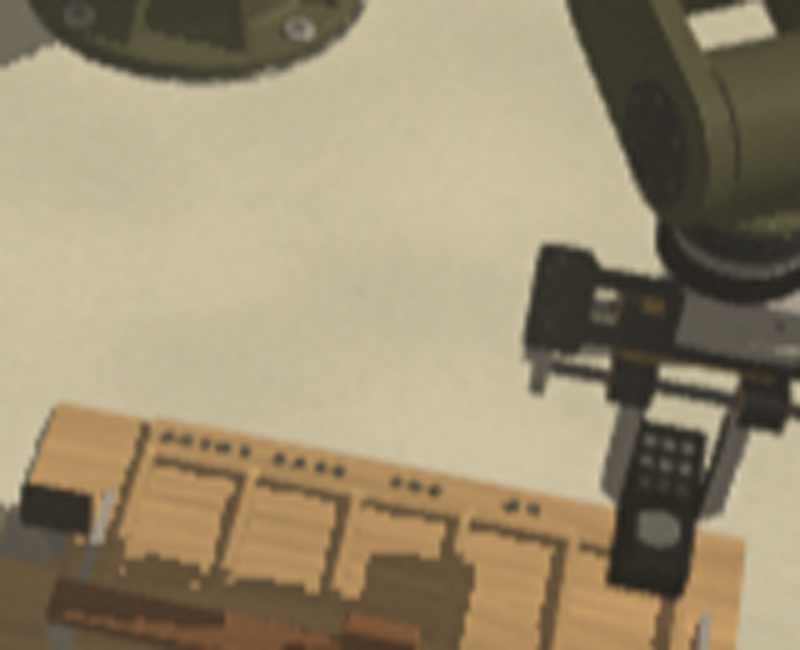

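```bash
cat >> h.py <<'E'
def hbox(off,lx,ly,zb,h=.024,yawobj=None,col=(0,255,255)):
    """held box, off along caddy (x,y) mm from tcp"""
    o=ctrl.get_obs(); p=o['ee_pos']; yw=o['eef_rot'][2]+np.pi/2 if yawobj is None else yawobj
    f=lambda z:[c2w(i*lx/2e3+off[0]/1e3,j*ly/2e3+off[1]/1e3,z,np.array(p[:2]),yw) for i,j in [(-1,-1),(-1,1),(1,1),(1,-1)]]
    return [(f(zb+h),col),(f(zb),(0,128,255))]
E
python3 - <<'E'
from h import *
b=cv2.imread('pics/s13.png')[:,:,::-1]; a=snap('top','t13.png')
P=hbox((0,0),104,40,.109)
overlay('scene',b,P,350,170,410,240,9,'os13.png'); overlay('top',a,P,120,130,220,220,7,'ot13.png')
E
```

```text
(no output)
```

View pics/os13.png

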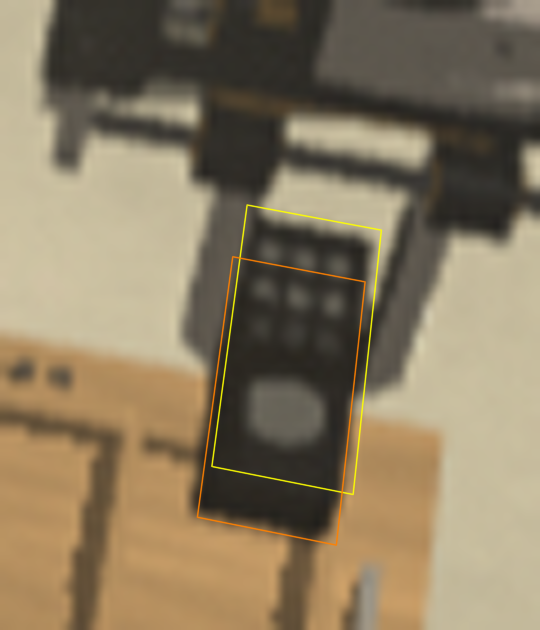

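View pics/ot13.png

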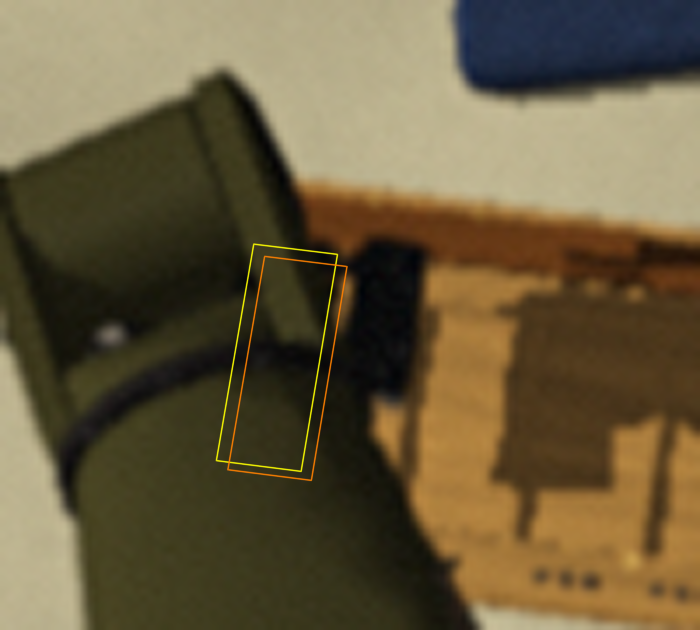

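drive_tool:
  increments:
    - [[0, 0, 0.3], [2, -2, 20], 0.2]
    - [[0, 0, 0], [0, 0, 30], 0.2]
    - [[0, 0, 0], [0, 0, 25], 0.2]
    - [[0, 0, 0], [0, 0, 12], 0.2]
    - [[0, 0, 0], [0, 0, 0], 0.2]

```text
time_s: 22.65
ee_pos: [0.5868, 0.2757, 0.0342]
eef_rot: [3.14, -0.001, -1.732]
force: [-0.9, 0.4, -1.4]
grip_width: 0.0399
```

Run:
```python
from h import *
k=c2w(0,.128)
plan(k[0],k[1],.018,YAW-np.pi/2)
b=snap('scene','s14.png'); crop(b,340,170,410,250,9,'s14c.png')
```

```text
pose [0.5868 0.2757 0.0342] yaw [ 3.140e+00 -1.000e-03 -1.732e+00] t 22.65 F [-0.9  0.4 -1.4] w 0.0399 q6 2.11
shift tot [-2.5  1.3 16.2] n 1 each [-2.5  1.3 16.2]
turn tot [ 0.09 -0.06 -0.3 ] m 1 each [ 0.09 -0.06 -0.3 ]
after turn remaining shift in final tool axes [-2.5  1.3 16.2]
```

View pics/s14c.png

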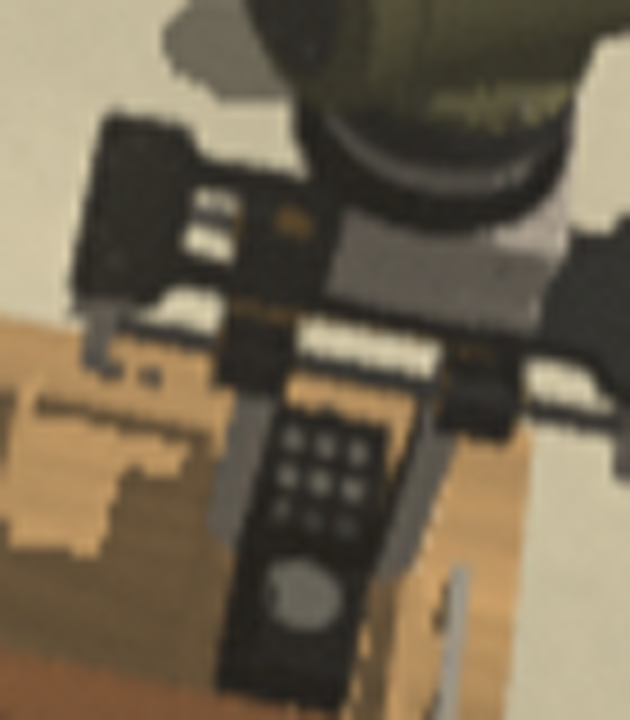

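drive_tool:
  increments:
    - [[0, 0, 0], [-2.5, 1.3, 6], 0.2]
    - [[0, 0, 0], [0, 0, 6], 0.2]
    - [[0, 0, 0], [0, 0, 3], 0.2]
    - [[0, 0, 0], [0, 0, 0], 0.2]

```text
time_s: 23.2
ee_pos: [0.5863, 0.2791, 0.02]
eef_rot: [3.141, -0.0, -1.732]
force: [-0.3, -0.2, -1.0]
grip_width: 0.0395
```

drive_tool:
  increments:
    - [[0, 0, 0], [0, 0, 2], 0.2]
    - [[0, 0, 0], [0, 0, 0], 0.2]

```text
time_s: 23.45
ee_pos: [0.5864, 0.2791, 0.0182]
eef_rot: [3.141, -0.0, -1.732]
force: [0.3, -0.1, -1.1]
grip_width: 0.0393
```

drive_tool:
  increments:
    - [[0, 0, 0], [0, 0, 1.5], 0.2]
    - [[0, 0, 0], [0, 0, 0], 0.2]

```text
time_s: 23.7
ee_pos: [0.5866, 0.2792, 0.0173]
eef_rot: [-3.141, 0.0, -1.732]
force: [-2.0, -1.5, 4.4]
grip_width: 0.0399
```

Contact as expected, so it's on the floor. Release with a small opening and lift.

drive_tool:
  increments:
    - [[0, 0, 0], [0, 0, 0], 0.52]
    - [[0, 0, 0], [0, 0, 0], 0.52]
    - [[0, 0, 0], [0, 0, 0], 0.52]
    - [[0, 0, 0], [0, 0, -20], 0.52]
    - [[0, 0, 0], [0, 0, -40], 0.55]
    - [[0, 0, 0], [0, 0, -40], 0.6]
    - [[0, 0, 0], [30, 0, -40], 0.7]
    - [[0, 0, 0], [50, 0, 0], 0.75]
    - [[0, 0, 0], [50, 0, 0], 0.75]
    - [[0, 0, 0], [50, 0, 0], 0.75]
    - [[0, 0, 0], [50, 0, 0], 0.75]
    - [[0, 0, 0], [50, 0, 0], 0.75]
    - [[0, 0, 0], [0, 0, 0], 0.75]

```text
time_s: 25.32
ee_pos: [0.5413, 0.0002, 0.1583]
eef_rot: [-3.14, -0.0, -1.735]
force: [0.7, 1.1, 0.7]
grip_width: 0.0704
```

Run:
```python
from ov import *
b=snap('scene','s15.png'); a=snap('top','t15.png');obs()
overlay('top',a,polys(40,-193,86),140,145,280,235,5.7,'ot15.png')
crop(b,130,150,410,280,2.8,'s15c.png'); crop(a,280,165,370,245,7,'t15c.png')
```

```text
{'time_s': np.float64(25.425), 'qpos': array([-6.2600e-02,  3.2100e-01,  1.6002e+00,  2.0000e-04,  1.2190e+00,
        1.6701e+00]), 'ee_pos': array([0.5417, 0.0028, 0.1579]), 'eef_rot': array([-3.1402e+00,  3.0000e-04, -1.7327e+00]), 'force': array([0.4474, 0.3732, 0.4032]), 'grip_width': np.float64(0.0706)}
```

View pics/ot15.png

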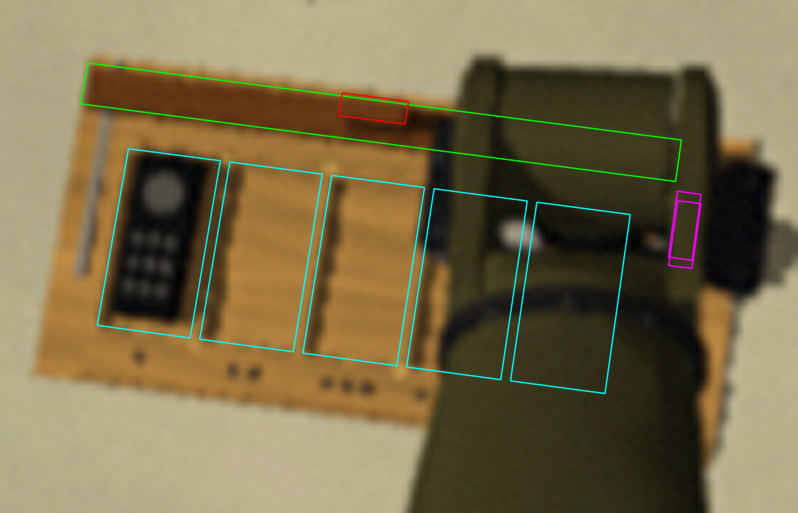

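View pics/s15c.png

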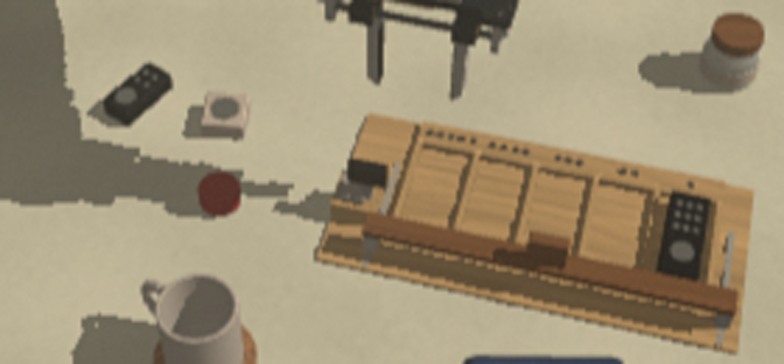

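View pics/t15c.png

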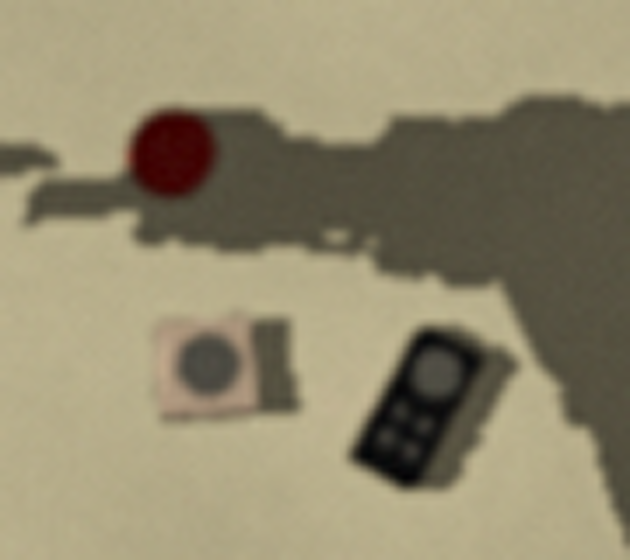

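Long remote is in pocket 1. The dimmer has been knocked aside, now near (208,363) in the crop, and the short remote is unmoved. Next the short remote.

Run:
```python
from h import *
plan(.448,-.316,.09,-.555-np.pi/2)
```

```text
pose [0.5417 0.0028 0.1579] yaw [-3.14   0.    -1.733] t 25.43 F [0.4 0.4 0.4] w 0.0706 q6 1.67
shift tot [329.7  41.2  67.7] n 9 each [36.6  4.6  7.5]
turn tot [-0.08  0.03 22.52] m 3 each [-0.03  0.01  7.51]
after turn remaining shift in final tool axes [320.3 -88.3  67.9]
```

drive_tool:
  increments:
    - [[0, 0, 0], [36, 4.6, 0], 0.7]
    - [[0, 0, 0], [37, 4.6, 0], 0.7]
    - [[0, 0, 0], [37, 4.6, 0], 0.7]
    - [[0, 0, 0], [37, 4.6, 0], 0.7]
    - [[0, 0, 0], [37, 4.6, 0], 0.7]
    - [[0, 0, 0], [37, 4.6, 0], 0.7]
    - [[0, 0, 0], [37, 4.6, 0], 0.7]
    - [[0, 0, 0], [37, 4.6, 0], 0.7]
    - [[0, 0, 0], [35, 4.6, 0], 0.7]
    - [[0, 0, 7.5], [0, 0, 20], 0.7]
    - [[0, 0, 7.5], [0, 0, 20], 0.7]
    - [[0, 0, 7.5], [0, 0, 20], 0.7]
    - [[0, 0, 0], [0, 0, 8], 0.7]
    - [[0, 0, 0], [0, 0, 0], 0.7]

```text
time_s: 27.18
ee_pos: [0.4482, -0.3158, 0.0889]
eef_rot: [3.141, 0.0, -2.121]
force: [-0.1, 1.4, -0.3]
grip_width: 0.0658
```

Run:
```python
from h import *
plan(.448,-.316,.012,-.555-np.pi/2)
b=snap('scene','s16.png'); overlay('scene',b,obox(.448,-.316,-.555,76,36),130,110,230,210,6,'s16c.png')
```

```text
pose [ 0.4482 -0.3158  0.0889] yaw [ 3.141  0.    -2.121] t 27.18 F [-0.1  1.4 -0.3] w 0.0658 q6 1.44
shift tot [ 0.2  0.1 76.9] n 2 each [ 0.1  0.  38.5]
turn tot [0.01 0.   0.29] m 1 each [0.01 0.   0.29]
after turn remaining shift in final tool axes [ 0.2  0.1 76.9]
```

View pics/s16c.png

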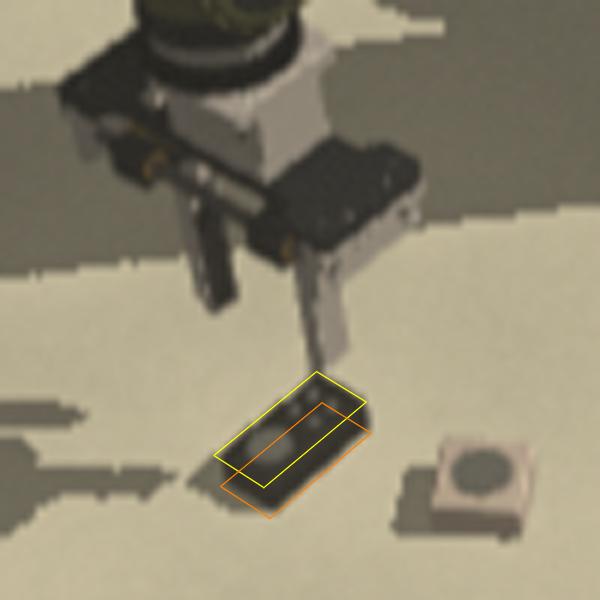

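drive_tool:
  increments:
    - [[0, 0, 0.3], [0, 0, 30], 0.7]
    - [[0, 0, 0], [0, 0, 25], 0.7]
    - [[0, 0, 0], [0, 0, 15], 0.7]
    - [[0, 0, 0], [0, 0, 7], 0.7]
    - [[0, 0, 0], [0, 0, 0], 0.7]
    - [[0, 0, 0], [0, 0, 0], 0.2]
    - [[0, 0, 0], [0, 0, 0], 0.2]
    - [[0, 0, 0], [0, 0, 0], 0.2]
    - [[0, 0, 0], [0, 0, 0], 0.2]
  squeeze: 30

```text
time_s: 28.35
ee_pos: [0.4479, -0.3164, 0.0121]
eef_rot: [-3.141, -0.0, -2.13]
force: [0.6, 0.1, 2.2]
grip_width: 0.0354
```

drive_tool:
  increments:
    - [[0, 0, 0], [0, 0, 0], 0.2]
    - [[0, 0, 0], [0, 0, -15], 0.2]
    - [[0, 0, 0], [0, 0, -30], 0.2]
    - [[0, 0, 0], [0, 0, -40], 0.2]
    - [[0, 0, 0], [0, 0, -25], 0.2]
    - [[0, 0, -7.6], [0, 0, 0], 0.2]
    - [[0, 0, -7.6], [0, 0, 0], 0.2]
    - [[0, 0, -7.6], [0, 0, 0], 0.2]
    - [[0, 0, 0], [0, 0, 0], 0.2]
  squeeze: 35

```text
time_s: 29.48
ee_pos: [0.4477, -0.3164, 0.1225]
eef_rot: [-3.141, -0.0, -1.733]
force: [0.8, -0.1, -0.6]
grip_width: 0.0352
```

Run:
```python
from h import *
k=c2w(0,.064); print(k)
plan(k[0],k[1],.122,YAW-np.pi/2)
b=snap('scene','s17.png'); P=hbox((0,0),76,36,.122-.0121); overlay('scene',b,P,130,110,230,210,6,'s17c.png')
```

```text
[0.57594355 0.21522283 0.        ]
pose [ 0.4477 -0.3164  0.1225] yaw [-3.141 -0.    -1.733] t 29.48 F [ 0.8 -0.1 -0.6] w 0.0352 q6 1.05
shift tot [-5.453e+02 -4.090e+01  4.000e-01] n 14 each [-38.9  -2.9   0. ]
turn tot [-0.03 -0.02 -0.33] m 1 each [-0.03 -0.02 -0.33]
after turn remaining shift in final tool axes [-5.45e+02 -4.41e+01  5.00e-01]
```

View pics/s17c.png

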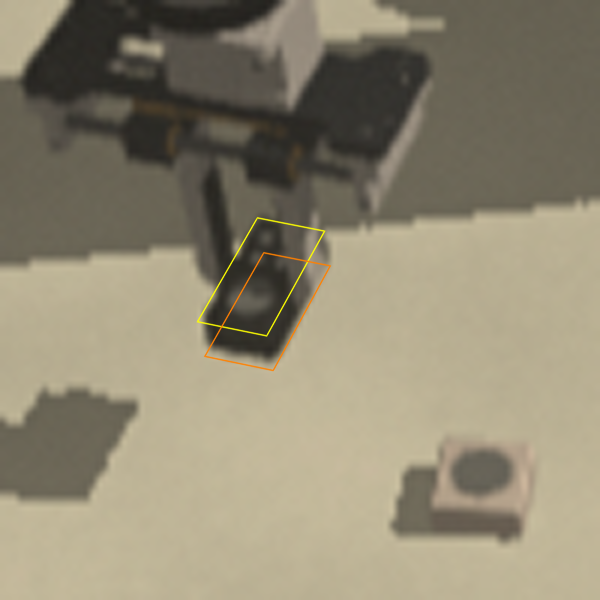

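drive_tool:
  increments:
    - [[0, 0, 0], [-25, -2, 0], 0.2]
    - [[0, 0, 0], [-40, -3, 0], 0.2]
    - [[0, 0, 0], [-40, -3, 0], 0.2]
    - [[0, 0, 0], [-40, -3, 0], 0.2]
    - [[0, 0, 0], [-40, -3, 0], 0.2]
    - [[0, 0, 0], [-40, -3, 0], 0.2]
    - [[0, 0, 0], [-40, -3, 0], 0.2]
    - [[0, 0, 0], [-40, -3, 0], 0.2]
    - [[0, 0, 0], [-40, -3, 0], 0.2]
    - [[0, 0, 0], [-40, -3, 0], 0.2]
    - [[0, 0, 0], [-40, -3, 0], 0.2]
    - [[0, 0, 0], [-40, -4, 0], 0.2]
    - [[0, 0, 0], [-40, -4, 0], 0.2]
    - [[0, 0, 0], [-40, -4, 0], 0.2]
    - [[0, 0, 0], [0, 0, 0], 0.2]
    - [[0, 0, 0], [0, 0, 0], 0.2]

```text
time_s: 31.52
ee_pos: [0.5783, 0.2142, 0.1217]
eef_rot: [3.141, -0.0, -1.733]
force: [0.2, 0.4, -1.0]
grip_width: 0.0354
```

Run:
```python
from h import *
k=c2w(0,.064); print(k)
plan(k[0],k[1],.018,YAW-np.pi/2)
b=snap('scene','s18.png'); P=hbox((0,0),76,36,.122-.0121); overlay('scene',b,P,310,140,410,240,6,'s18c.png')
```

```text
[0.57594355 0.21522283 0.        ]
pose [0.5783 0.2142 0.1217] yaw [ 3.141 -0.    -1.733] t 31.52 F [ 0.2  0.4 -1. ] w 0.0354 q6 2.03
shift tot [ -0.7   2.5 103.7] n 3 each [-0.2  0.8 34.6]
turn tot [ 0.02 -0.02 -0.38] m 1 each [ 0.02 -0.02 -0.38]
after turn remaining shift in final tool axes [ -0.7   2.5 103.7]
```

View pics/s18c.png

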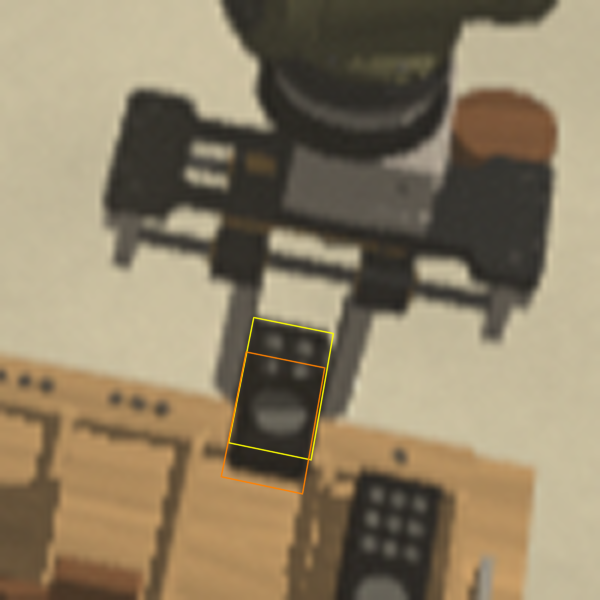

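Good. Lower into pocket 2.

drive_tool:
  increments:
    - [[0, 0, -0.4], [-0.7, 1, 25], 0.2]
    - [[0, 0, 0], [0, 0, 35], 0.2]
    - [[0, 0, 0], [0, 0, 25], 0.2]
    - [[0, 0, 0], [0, 0, 12], 0.2]
    - [[0, 0, 0], [0, 0, 4], 0.2]
    - [[0, 0, 0], [0, 0, 0], 0.2]

```text
time_s: 32.33
ee_pos: [0.578, 0.2153, 0.0215]
eef_rot: [-3.141, 0.0, -1.725]
force: [0.3, 0.3, -0.6]
grip_width: 0.0354
```

drive_tool:
  increments:
    - [[0, 0, 0], [0, 0, 2], 0.2]
    - [[0, 0, 0], [0, 0, 1], 0.2]
    - [[0, 0, 0], [0, 0, 0], 0.2]

```text
time_s: 32.7
ee_pos: [0.5777, 0.2155, 0.0179]
eef_rot: [-3.141, 0.0, -1.725]
force: [-0.8, -0.6, -0.6]
grip_width: 0.0355
```

drive_tool:
  increments:
    - [[0, 0, 0], [0, 0, 1], 0.2]
    - [[0, 0, 0], [0, 0, 0], 0.2]

```text
time_s: 32.95
ee_pos: [0.5778, 0.2155, 0.017]
eef_rot: [-3.141, 0.0, -1.725]
force: [-0.6, -0.7, 2.6]
grip_width: 0.0353
```

drive_tool:
  increments:
    - [[0, 0, 0], [0, 0, 0], 0.48]
    - [[0, 0, 0], [0, 0, 0], 0.48]
    - [[0, 0, 0], [0, 0, 0], 0.48]
    - [[0, 0, 0], [0, 0, -20], 0.48]
    - [[0, 0, 0], [0, 0, -40], 0.55]
    - [[0, 0, 0], [0, 0, -40], 0.6]
    - [[0, 0, 0], [20, 0, -40], 0.7]
    - [[0, 0, 0], [50, 0, 0], 0.75]
    - [[0, 0, 0], [50, 0, 0], 0.75]
    - [[0, 0, 0], [50, 0, 0], 0.75]
    - [[0, 0, 0], [40, 0, 0], 0.75]
    - [[0, 0, 0], [0, 0, 0], 0.75]

```text
time_s: 34.45
ee_pos: [0.5454, 0.0059, 0.1583]
eef_rot: [-3.14, -0.0, -1.728]
force: [-0.3, 1.0, 0.5]
grip_width: 0.0706
```

Run:
```python
from ov import *
b=snap('scene','s19.png'); a=snap('top','t19.png');obs()
overlay('top',a,polys(40,-193,86),140,145,280,235,5.7,'ot19.png')
overlay('scene',b,[],130,150,410,280,2.8,'s19c.png'); crop(a,280,165,370,245,7,'t19c.png')
```

```text
{'time_s': np.float64(34.55), 'qpos': array([-5.2300e-02,  3.2970e-01,  1.5887e+00,  2.0000e-04,  1.2219e+00,
        1.6730e+00]), 'ee_pos': array([0.5457, 0.0081, 0.1578]), 'eef_rot': array([-3.1403e+00,  3.0000e-04, -1.7254e+00]), 'force': array([ 0.4931, -0.0092, -0.6431]), 'grip_width': np.float64(0.0704)}
```

View pics/ot19.png

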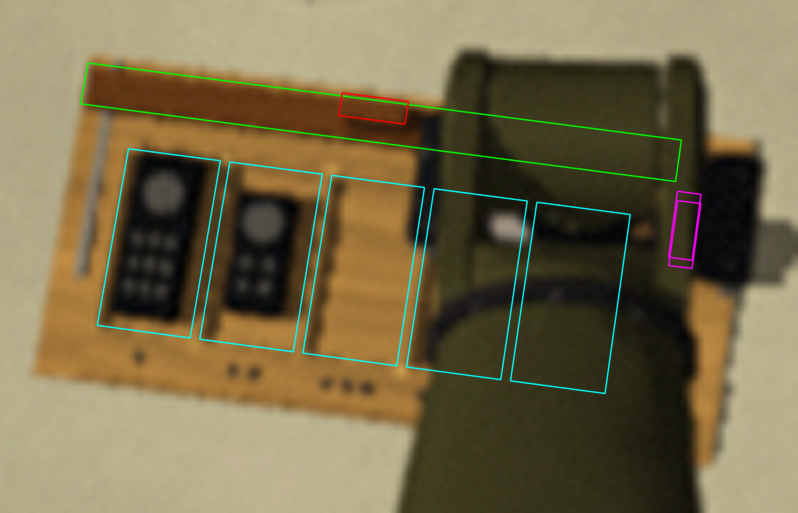

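View pics/s19c.png

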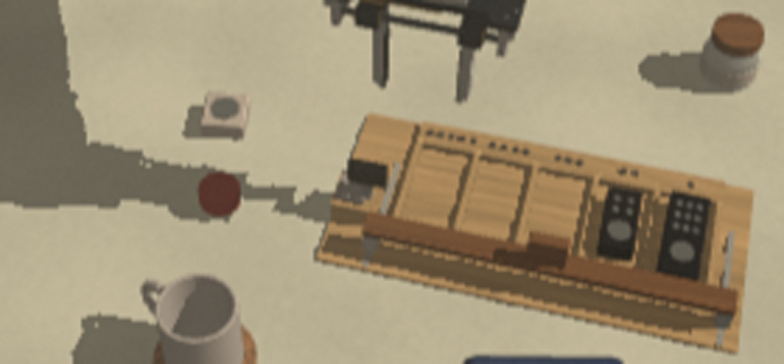

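View pics/t19c.png

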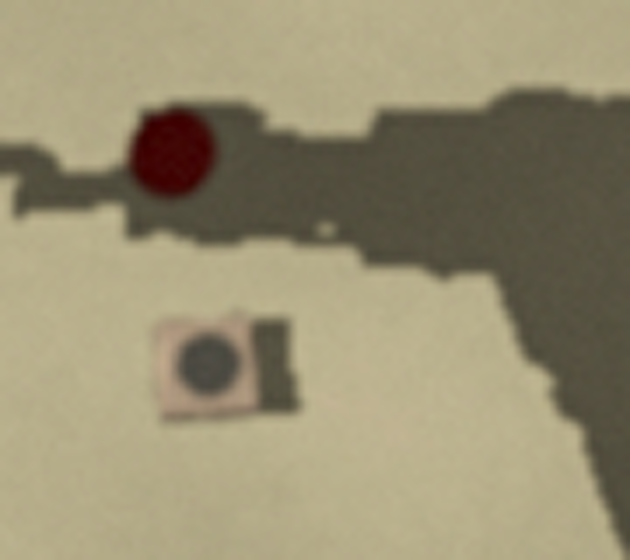

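Run:
```python
from h import *
U=lambda x,y:(280+x/7-.43,165+y/7-.43)
C=np.array([p2w('top',U(x,y),.024)[:2] for x,y in [(155,320),(247,313),(259,410),(163,420)]])
print(C.round(4),C.mean(0)); print([np.degrees(np.arctan2(*(d[::-1]))) for d in (C[0]-C[1],C[3]-C[2],C[0]-C[3],C[1]-C[2])])
cd=p2w('top',U(208,363),.026)[:2]; print('disc',cd); print('clicker',p2w('top',U(172,152),.024))
b=cv2.imread('pics/s19.png')[:,:,::-1]
overlay('scene',b,obox(*C.mean(0),np.radians(-5),48,48)+obox(*cd,np.radians(-5),48,48)+obox(.5753,-.2004,0,44,44),180,165,240,235,9,'os19.png')
```

```text
[[ 0.4913 -0.1881]
 [ 0.4937 -0.2336]
 [ 0.4456 -0.2374]
 [ 0.4418 -0.1901]] [ 0.46808686 -0.21231287]
[np.float64(93.04570455644256), np.float64(94.58920503003505), np.float64(2.3275755834150003), np.float64(4.508190696622903)]
disc [ 0.46909285 -0.2131239 ]
clicker [ 0.57531618 -0.19987087  0.024     ]
```

View pics/os19.png

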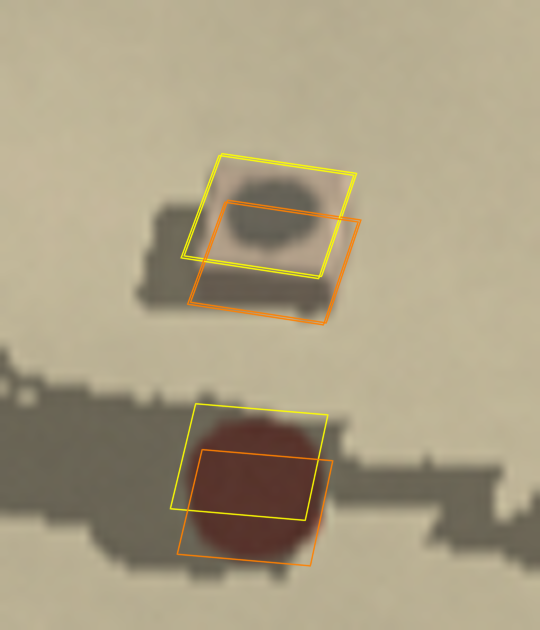

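Run:
```python
from h import *
plan(.4688,-.2125,.09,.063-np.pi/2)
```

```text
pose [0.5457 0.0081 0.1578] yaw [-3.14   0.    -1.725] t 34.55 F [ 0.5 -0.  -0.6] w 0.0704 q6 1.67
shift tot [229.8  42.1  67.7] n 7 each [32.8  6.   9.7]
turn tot [-7.000e-02  1.000e-02 -1.247e+01] m 2 each [-0.04  0.   -6.23]
after turn remaining shift in final tool axes [215.3  90.6  67.8]
```

drive_tool:
  increments:
    - [[0, 0, 0], [32, 6, 0], 0.8]
    - [[0, 0, 0], [33, 6, 0], 0.8]
    - [[0, 0, 0], [33, 6, 0], 0.8]
    - [[0, 0, 0], [33, 6, 0], 0.8]
    - [[0, 0, 0], [33, 6, 0], 0.8]
    - [[0, 0, 0], [33, 6, 0], 0.8]
    - [[0, 0, 0], [33, 6, 0], 0.8]
    - [[0, 0, -6.2], [0, 0, 24], 0.8]
    - [[0, 0, -6.2], [0, 0, 24], 0.8]
    - [[0, 0, 0], [0, 0, 20], 0.8]
    - [[0, 0, 0], [0, 0, 0], 0.8]

```text
time_s: 35.92
ee_pos: [0.4687, -0.2117, 0.0881]
eef_rot: [3.14, 0.001, -1.507]
force: [-0.0, -0.4, -0.7]
grip_width: 0.0754
```

Run:
```python
from h import *
plan(.4688,-.2125,.0128,.063-np.pi/2)
b=snap('scene','s20.png'); crop(b,170,130,250,210,8,'s20c.png')
```

```text
pose [ 0.4687 -0.2117  0.0881] yaw [ 3.140e+00  1.000e-03 -1.507e+00] t 35.92 F [-0.  -0.4 -0.7] w 0.0754 q6 1.01
shift tot [ 0.9 -0.2 75.3] n 2 each [ 0.4 -0.1 37.6]
turn tot [0.1  0.07 0.04] m 1 each [0.1  0.07 0.04]
after turn remaining shift in final tool axes [ 0.8 -0.  75.3]
```

View pics/s20c.png

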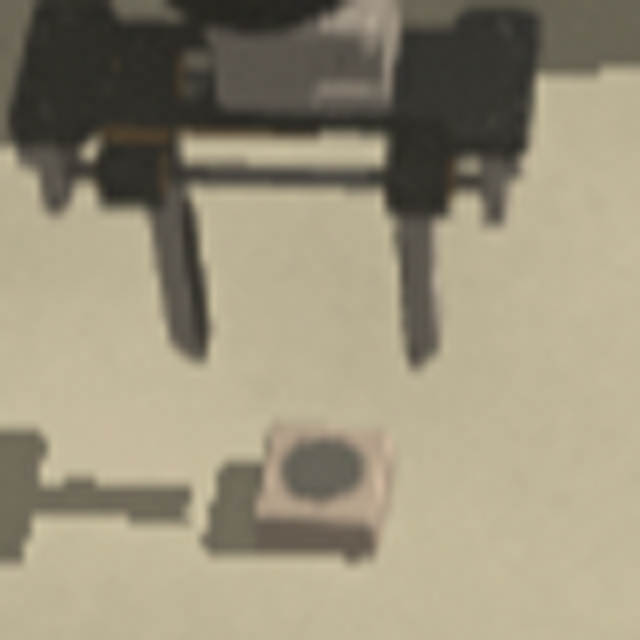

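drive_tool:
  increments:
    - [[0, 0, 0], [0.8, 0, 30], 0.8]
    - [[0, 0, 0], [0, 0, 25], 0.8]
    - [[0, 0, 0], [0, 0, 14], 0.8]
    - [[0, 0, 0], [0, 0, 6], 0.8]
    - [[0, 0, 0], [0, 0, 0], 0.8]
    - [[0, 0, 0], [0, 0, 0], 0.3]
    - [[0, 0, 0], [0, 0, 0], 0.3]
    - [[0, 0, 0], [0, 0, 0], 0.3]
    - [[0, 0, 0], [0, 0, 0], 0.3]
  squeeze: 30

```text
time_s: 37.1
ee_pos: [0.4688, -0.2138, 0.014]
eef_rot: [-3.141, -0.0, -1.508]
force: [-1.7, 0.9, 3.0]
grip_width: 0.0474
```

drive_tool:
  increments:
    - [[0, 0, 0], [0, 0, 0], 0.3]
    - [[0, 0, 0], [0, 0, -15], 0.3]
    - [[0, 0, 0], [0, 0, -30], 0.3]
    - [[0, 0, 0], [0, 0, -40], 0.3]
    - [[0, 0, 0], [0, 0, -25], 0.3]
    - [[0, 0, 6.3], [0, 0, 0], 0.3]
    - [[0, 0, 6.3], [0, 0, 0], 0.3]
    - [[0, 0, 0], [0, 0, 0], 0.3]
  squeeze: 35

```text
time_s: 38.1
ee_pos: [0.4687, -0.2138, 0.1244]
eef_rot: [-3.141, -0.0, -1.728]
force: [0.6, 0.9, -0.9]
grip_width: 0.0475
```

Run:
```python
from h import *
k=c2w(0,-.064); print(k)
plan(k[0],k[1],.122,YAW-np.pi/2)
b=snap('scene','s21.png'); crop(b,170,120,250,200,7,'s21c.png')
```

```text
[0.55605645 0.08877717 0.        ]
pose [ 0.4687 -0.2138  0.1244] yaw [-3.141 -0.    -1.728] t 38.1 F [ 0.6  0.9 -0.9] w 0.0475 q6 1.23
shift tot [-312.5  -39.     2.4] n 8 each [-39.1  -4.9   0.3]
turn tot [-0.03 -0.01 -0.05] m 1 each [-0.03 -0.01 -0.05]
after turn remaining shift in final tool axes [-312.4  -39.3    2.4]
```

View pics/s21c.png

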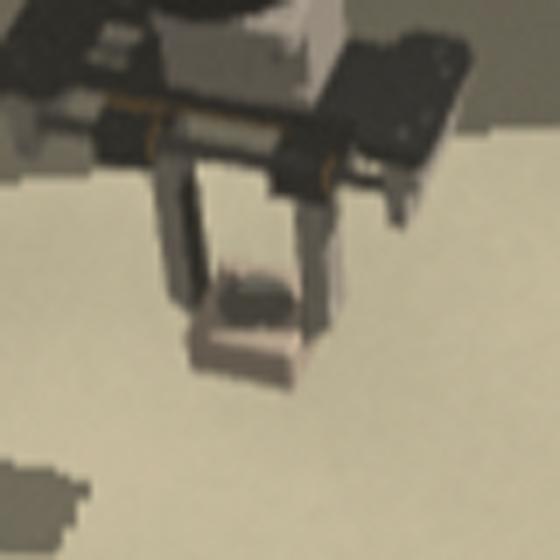

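drive_tool:
  increments:
    - [[0, 0, 0], [-25, -3, 0], 0.3]
    - [[0, 0, 0], [-40, -5, 0], 0.3]
    - [[0, 0, 0], [-40, -5, 0], 0.3]
    - [[0, 0, 0], [-40, -5, 0], 0.3]
    - [[0, 0, 0], [-40, -5, 0], 0.3]
    - [[0, 0, 0], [-40, -5, 0], 0.3]
    - [[0, 0, 0], [-40, -5, 0], 0.3]
    - [[0, 0, 0], [-30, -4, 0], 0.3]
    - [[0, 0, 0], [-17, -2, 0], 0.3]
    - [[0, 0, 0], [0, 0, 0], 0.3]
    - [[0, 0, 0], [0, 0, 0], 0.3]

```text
time_s: 39.52
ee_pos: [0.556, 0.0874, 0.1237]
eef_rot: [3.141, -0.0, -1.728]
force: [-0.3, 0.4, -0.7]
grip_width: 0.0475
```

Run:
```python
from h import *
k=c2w(0,-.064); print(k)
plan(k[0],k[1],.02,YAW-np.pi/2)
b=snap('scene','s22.png'); P=hbox((0,0),48,48,.122-.0138); overlay('scene',b,P,240,140,340,240,6,'s22c.png')
```

```text
[0.55605645 0.08877717 0.        ]
pose [0.556  0.0874 0.1237] yaw [ 3.141 -0.    -1.728] t 39.52 F [-0.3  0.4 -0.7] w 0.0475 q6 1.82
shift tot [-1.400e+00  1.000e-01  1.037e+02] n 3 each [-0.5  0.  34.6]
turn tot [ 0.01 -0.01 -0.09] m 1 each [ 0.01 -0.01 -0.09]
after turn remaining shift in final tool axes [ -1.4   0.2 103.7]
```

View pics/s22c.png

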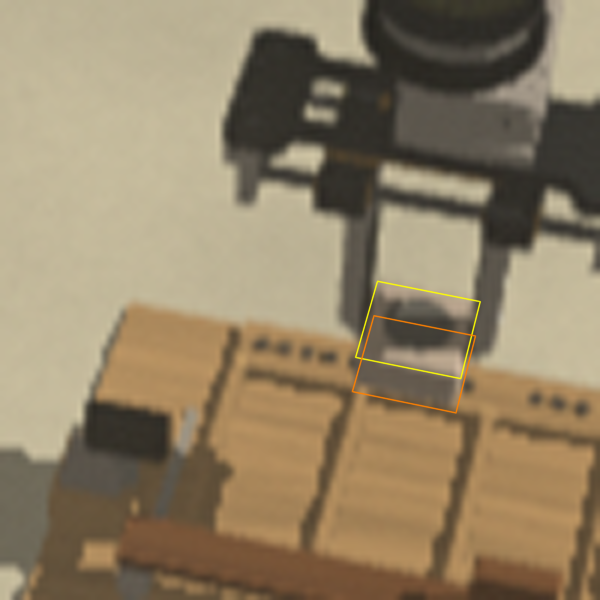

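drive_tool:
  increments:
    - [[0, 0, 0], [-1.4, 0, 25], 0.3]
    - [[0, 0, 0], [0, 0, 35], 0.3]
    - [[0, 0, 0], [0, 0, 25], 0.3]
    - [[0, 0, 0], [0, 0, 12], 0.3]
    - [[0, 0, 0], [0, 0, 4], 0.3]
    - [[0, 0, 0], [0, 0, 0], 0.3]

```text
time_s: 40.33
ee_pos: [0.5567, 0.0895, 0.0234]
eef_rot: [-3.141, 0.0, -1.728]
force: [-0.7, 0.1, -0.0]
grip_width: 0.0475
```

drive_tool:
  increments:
    - [[0, 0, 0], [0, 0, 2], 0.3]
    - [[0, 0, 0], [0, 0, 0], 0.3]

```text
time_s: 40.58
ee_pos: [0.5565, 0.0897, 0.0211]
eef_rot: [-3.141, 0.0, -1.728]
force: [-0.3, -0.7, 0.6]
grip_width: 0.0476
```

drive_tool:
  increments:
    - [[0, 0, 0], [0, 0, 2], 0.3]
    - [[0, 0, 0], [0, 0, 0], 0.3]

```text
time_s: 40.83
ee_pos: [0.5566, 0.0897, 0.019]
eef_rot: [-3.141, 0.0, -1.728]
force: [-0.9, -0.2, 3.0]
grip_width: 0.0472
```

drive_tool:
  increments:
    - [[0, 0, 0], [0, 0, 0], 0.62]
    - [[0, 0, 0], [0, 0, 0], 0.62]
    - [[0, 0, 0], [0, 0, 0], 0.62]
    - [[0, 0, 0], [0, 0, -20], 0.62]
    - [[0, 0, 0], [0, 0, -40], 0.65]
    - [[0, 0, 0], [0, 0, -40], 0.7]
    - [[0, 0, 0], [0, -50, -40], 0.7]
    - [[0, 0, 0], [0, 50, 0], 0.75]
    - [[0, 0, 0], [30, 50, 0], 0.75]
    - [[0, 0, 0], [30, 40, 0], 0.75]
    - [[0, 0, 0], [0, 40, 0], 0.75]
    - [[0, 0, 0], [0, 0, 0], 0.75]

```text
time_s: 42.32
ee_pos: [0.416, 0.0511, 0.1582]
eef_rot: [-3.141, 0.0, -1.728]
force: [0.7, 0.5, 0.6]
grip_width: 0.0704
```

Run:
```python
from ov import *
b=snap('scene','s23.png'); a=snap('top','t23.png');obs()
crop(a,140,145,350,235,3.8,'ot23.png')
crop(b,130,150,410,280,2.8,'s23c.png')
```

```text
{'time_s': np.float64(42.425), 'qpos': array([ 0.0345,  0.055 ,  1.9178, -0.    ,  1.1677,  1.7627]), 'ee_pos': array([0.418 , 0.051 , 0.1582]), 'eef_rot': array([-3.1404e+00,  2.0000e-04, -1.7282e+00]), 'force': array([ 0.6617, -0.1936, -0.4561]), 'grip_width': np.float64(0.0701)}
```

View pics/ot23.png

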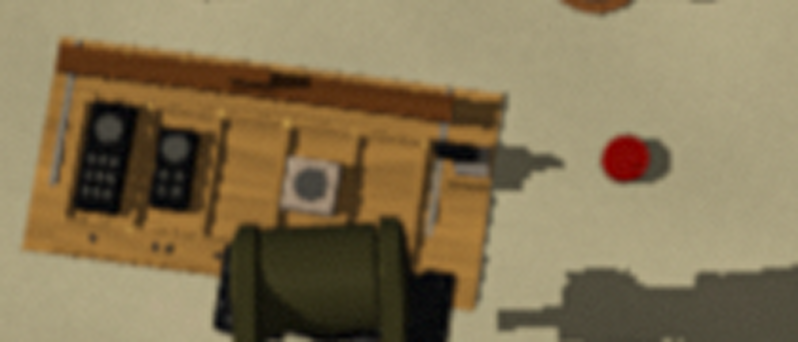

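View pics/s23c.png

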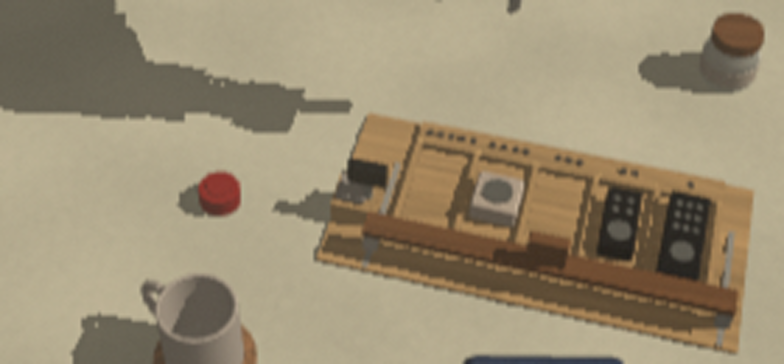

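Run:
```python
from h import *
a=cv2.imread('pics/t23.png')[:,:,::-1]; crop(a,260,110,350,210,6,'t23m.png')
print('mug top',p2w('top',(299,126),.085),p2w('top',(295,138),.0))
plan(.576,-.2,.10,YAW-np.pi/2)
```

```text
mug top [ 0.7746107  -0.18485947  0.085     ] [ 0.75808248 -0.17660753  0.        ]
pose [0.418  0.051  0.1582] yaw [-3.14   0.    -1.728] t 42.42 F [ 0.7 -0.2 -0.5] w 0.0701 q6 1.76
shift tot [ 223.2 -195.4   58.4] n 8 each [ 27.9 -24.4   7.3]
turn tot [-0.07  0.01 -0.08] m 1 each [-0.07  0.01 -0.08]
after turn remaining shift in final tool axes [ 223.4 -195.1   58.2]
```

View pics/t23m.png

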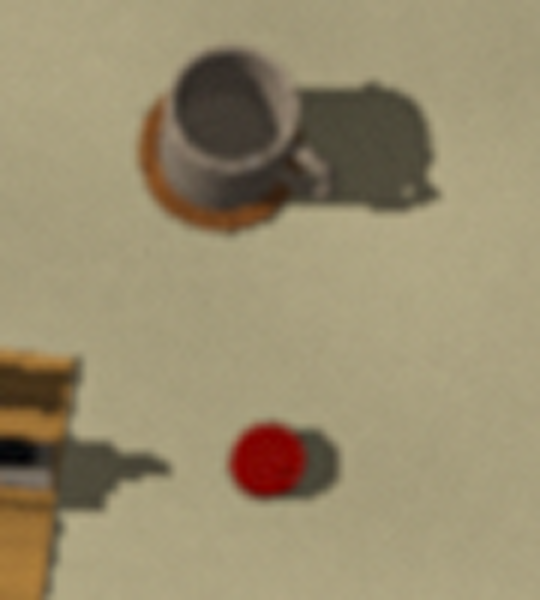

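drive_tool:
  increments:
    - [[0, 0, 0], [28, -24, 0], 0.75]
    - [[0, 0, 0], [28, -24, 0], 0.75]
    - [[0, 0, 0], [28, -25, 0], 0.75]
    - [[0, 0, 0], [28, -25, 0], 0.75]
    - [[0, 0, 0], [28, -24, 0], 0.75]
    - [[0, 0, 0], [28, -24, 0], 0.75]
    - [[0, 0, 0], [28, -25, 0], 0.75]
    - [[0, 0, 0], [27, -24, 0], 0.75]
    - [[0, 0, 0], [0, 0, 30], 0.75]
    - [[0, 0, 0], [0, 0, 30], 0.75]
    - [[0, 0, 0], [0, 0, 0], 0.75]

```text
time_s: 43.8
ee_pos: [0.5744, -0.1997, 0.0952]
eef_rot: [3.137, 0.001, -1.728]
force: [0.0, 0.1, 0.9]
grip_width: 0.0704
```

Run:
```python
from h import *
plan(.576,-.2,.0128,YAW-np.pi/2)
b=snap('scene','s24.png'); crop(b,170,140,250,240,7,'s24c.png')
```

```text
pose [ 0.5744 -0.1997  0.0952] yaw [ 3.137e+00  1.000e-03 -1.728e+00] t 43.8 F [0.  0.1 0.9] w 0.0704 q6 1.33
shift tot [ 0.1 -1.9 82.3] n 3 each [ 0.  -0.6 27.4]
turn tot [ 0.26  0.06 -0.09] m 1 each [ 0.26  0.06 -0.09]
after turn remaining shift in final tool axes [ 0.  -1.6 82.4]
```

View pics/s24c.png

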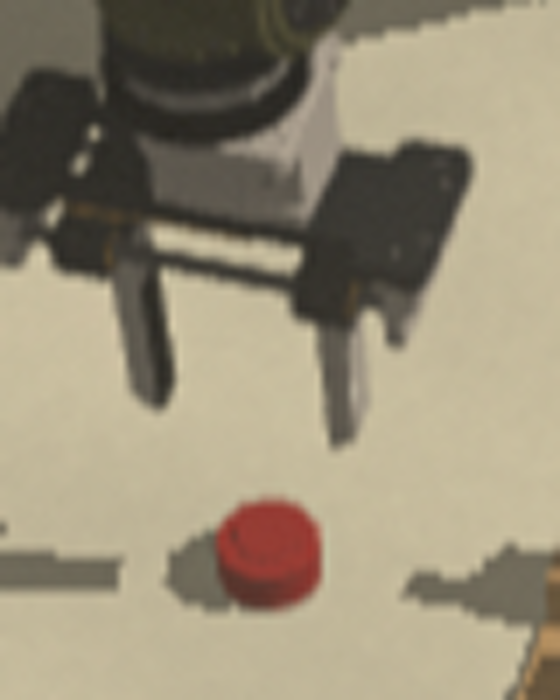

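drive_tool:
  increments:
    - [[0, 0, 0], [0, -1, 30], 0.75]
    - [[0, 0, 0], [0, 0, 28], 0.75]
    - [[0, 0, 0], [0, 0, 16], 0.75]
    - [[0, 0, 0], [0, 0, 0], 0.75]

```text
time_s: 44.35
ee_pos: [0.5762, -0.2, 0.0238]
eef_rot: [3.141, 0.0, -1.728]
force: [0.0, -0.3, 0.9]
grip_width: 0.0701
```

Run:
```python
from h import *
plan(.576,-.2,.0128,YAW-np.pi/2)
```

```text
pose [ 0.5762 -0.2     0.0238] yaw [ 3.141  0.    -1.728] t 44.35 F [ 0.  -0.3  0.9] w 0.0701 q6 1.33
shift tot [ 0.   0.2 11. ] n 1 each [ 0.   0.2 11. ]
turn tot [ 0.02  0.   -0.08] m 1 each [ 0.02  0.   -0.08]
after turn remaining shift in final tool axes [ 0.   0.2 11. ]
```

drive_tool:
  increments:
    - [[0, 0, 0], [0, 0, 7], 0.75]
    - [[0, 0, 0], [0, 0, 2.5], 0.75]
    - [[0, 0, 0], [0, 0, 0], 0.3]
    - [[0, 0, 0], [0, 0, 0], 0.3]
    - [[0, 0, 0], [0, 0, 0], 0.3]
    - [[0, 0, 0], [0, 0, 0], 0.3]
    - [[0, 0, 0], [0, 0, 0], 0.3]
  squeeze: 30

```text
time_s: 45.22
ee_pos: [0.5761, -0.2, 0.0145]
eef_rot: [-3.141, -0.0, -1.728]
force: [-0.7, 0.6, 2.3]
grip_width: 0.0428
```

drive_tool:
  increments:
    - [[0, 0, 0], [0, 0, 0], 0.3]
    - [[0, 0, 0], [0, 0, -15], 0.3]
    - [[0, 0, 0], [0, 0, -30], 0.3]
    - [[0, 0, 0], [0, 0, -40], 0.3]
    - [[0, 0, 0], [0, 0, -25], 0.3]
    - [[0, 0, 0], [0, 0, 0], 0.3]
  squeeze: 35

```text
time_s: 45.98
ee_pos: [0.5768, -0.2003, 0.1267]
eef_rot: [-3.138, -0.001, -1.728]
force: [0.7, -0.1, -1.2]
grip_width: 0.0428
```

Run:
```python
from h import *
k=c2w(0,-.128); print(k)
plan(k[0],k[1],.125,YAW)
b=snap('scene','s25.png'); crop(b,170,110,250,210,7,'s25c.png')
```

```text
[0.54611289 0.02555435 0.        ]
pose [ 0.5768 -0.2003  0.1267] yaw [-3.138e+00 -1.000e-03 -1.728e+00] t 45.98 F [ 0.7 -0.1 -1.2] w 0.0428 q6 1.33
shift tot [-218.3   65.7    1.2] n 6 each [-36.4  11.    0.2]
turn tot [ -0.13  -0.22 -90.09] m 10 each [-0.01 -0.02 -9.01]
after turn remaining shift in final tool axes [ -65.4 -218.4    1.7]
```

View pics/s25c.png

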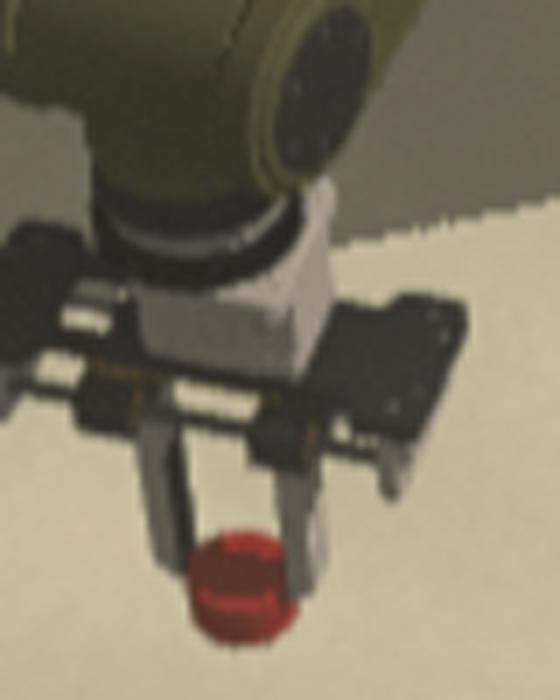

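drive_tool:
  increments:
    - [[0, 0, -10], [0, 0, 0], 0.3]
    - [[0, 0, -10], [0, 0, 0], 0.3]
    - [[0, 0, -10], [0, 0, 0], 0.3]
    - [[0, 0, -10], [0, 0, 0], 0.3]
    - [[0, 0, -10], [0, 0, 0], 0.3]
    - [[0, 0, -10], [0, 0, 0], 0.3]
    - [[0, 0, -10], [0, 0, 0], 0.3]
    - [[0, 0, -10], [0, 0, 0], 0.3]
    - [[0, 0, -10], [0, 0, 0], 0.3]
    - [[0, 0, 0], [-9, -30, 0], 0.3]
    - [[0, 0, 0], [-11, -38, 0], 0.3]
    - [[0, 0, 0], [-11, -38, 0], 0.3]
    - [[0, 0, 0], [-11, -38, 0], 0.3]
    - [[0, 0, 0], [-11, -38, 0], 0.3]
    - [[0, 0, 0], [-12, -36, 0], 0.3]
    - [[0, 0, 0], [0, 0, 0], 0.3]
    - [[0, 0, 0], [0, 0, 0], 0.3]

```text
time_s: 48.15
ee_pos: [0.5457, 0.025, 0.1235]
eef_rot: [3.141, 0.001, -0.157]
force: [-0.5, 0.9, -0.6]
grip_width: 0.0424
```

Run:
```python
from h import *
k=c2w(0,-.128); print(k)
plan(k[0],k[1],.0225,YAW)
b=snap('scene','s26.png'); a=snap('top','t26.png')
o=ctrl.get_obs(); p=np.array(o['ee_pos'])
cir=lambda z:[p*[1,1,0]+[.022*np.cos(t),.022*np.sin(t),z] for t in np.linspace(0,6.28,40)]
z=p[2]-.0145
overlay('scene',b,[(cir(z),(0,128,255)),(cir(z+.024),(0,255,255))],230,140,310,240,7,'s26c.png')
```

```text
[0.54611289 0.02555435 0.        ]
pose [0.5457 0.025  0.1235] yaw [ 3.141e+00  1.000e-03 -1.570e-01] t 48.15 F [-0.5  0.9 -0.6] w 0.0424 q6 0.14
shift tot [  0.4  -0.6 101. ] n 3 each [ 0.1 -0.2 33.7]
turn tot [ 0.02  0.07 -0.08] m 1 each [ 0.02  0.07 -0.08]
after turn remaining shift in final tool axes [  0.3  -0.6 101. ]
```

View pics/s26c.png

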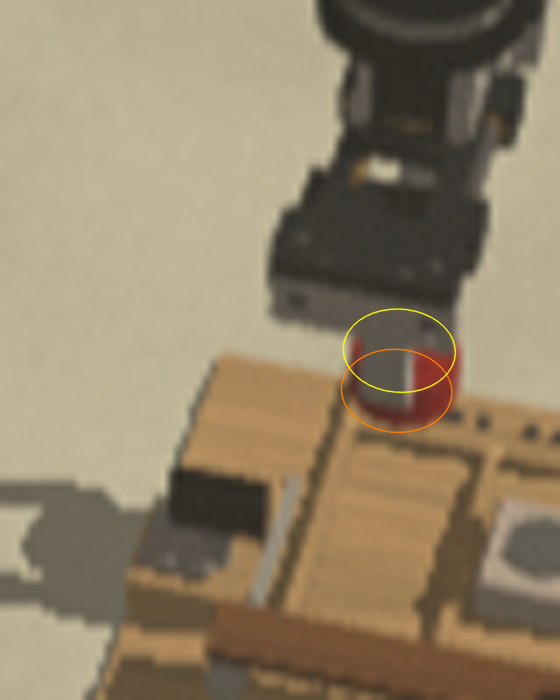

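drive_tool:
  increments:
    - [[0, 0, 0], [0.4, 1.4, 25], 0.3]
    - [[0, 0, 0], [0, 0, 35], 0.3]
    - [[0, 0, 0], [0, 0, 20], 0.3]
    - [[0, 0, 0], [0, 0, 10], 0.3]
    - [[0, 0, 0], [0, 0, 0], 0.3]

```text
time_s: 48.88
ee_pos: [0.5461, 0.0236, 0.034]
eef_rot: [3.141, 0.001, -0.158]
force: [0.1, -0.4, -0.4]
grip_width: 0.0429
```

Run:
```python
from h import *
k=c2w(0,-.128); print(k)
plan(k[0],k[1],.0195,YAW)
b=snap('scene','s27.png'); crop(b,230,150,310,240,8,'s27c.png')
```

```text
[0.54611289 0.02555435 0.        ]
pose [0.5461 0.0236 0.034 ] yaw [ 3.141e+00  1.000e-03 -1.580e-01] t 48.88 F [ 0.1 -0.4 -0.4] w 0.0429 q6 0.13
shift tot [-0.3 -1.9 14.5] n 1 each [-0.3 -1.9 14.5]
turn tot [ 0.01  0.04 -0.13] m 1 each [ 0.01  0.04 -0.13]
after turn remaining shift in final tool axes [-0.3 -1.9 14.5]
```

View pics/s27c.png

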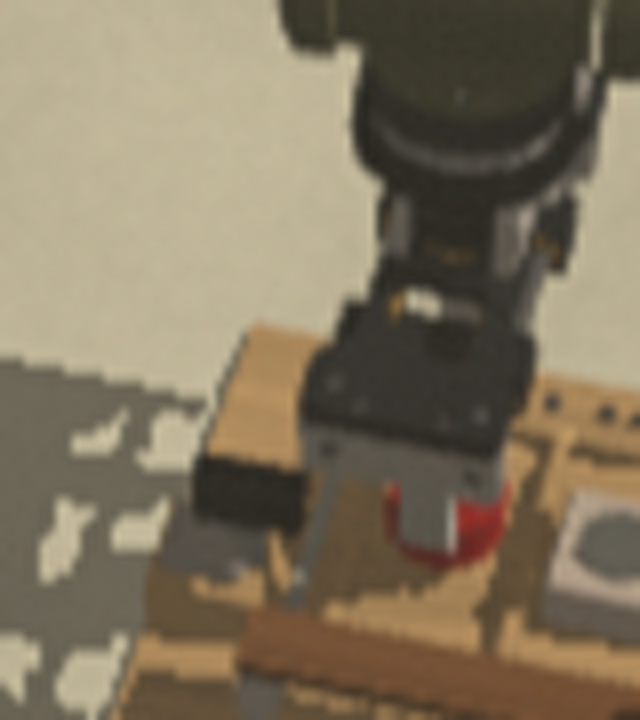

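drive_tool:
  increments:
    - [[0, 0, 0], [0, 1.5, 6], 0.3]
    - [[0, 0, 0], [0, 0, 5], 0.3]
    - [[0, 0, 0], [0, 0, 2], 0.3]
    - [[0, 0, 0], [0, 0, 0], 0.3]

```text
time_s: 49.42
ee_pos: [0.5459, 0.0226, 0.0212]
eef_rot: [3.142, 0.0, -0.158]
force: [-1.3, 0.1, 0.1]
grip_width: 0.0426
```

drive_tool:
  increments:
    - [[0, 0, 0], [0, 0, 1.5], 0.3]
    - [[0, 0, 0], [0, 0, 0], 0.3]

```text
time_s: 49.68
ee_pos: [0.5459, 0.0226, 0.0198]
eef_rot: [3.142, 0.0, -0.158]
force: [0.7, -0.6, -0.7]
grip_width: 0.0426
```

drive_tool:
  increments:
    - [[0, 0, 0], [0, 0, 1.2], 0.3]
    - [[0, 0, 0], [0, 0, 0], 0.3]

```text
time_s: 49.92
ee_pos: [0.5461, 0.0226, 0.0194]
eef_rot: [-3.142, -0.0, -0.157]
force: [-4.2, -0.7, 9.5]
grip_width: 0.0428
```

drive_tool:
  increments:
    - [[0, 0, 0], [0, 0, 0], 0.6]
    - [[0, 0, 0], [0, 0, 0], 0.6]
    - [[0, 0, 0], [0, 0, 0], 0.6]
    - [[0, 0, 0], [0, 0, -20], 0.6]
    - [[0, 0, 0], [0, 0, -40], 0.6]
    - [[0, 0, 0], [0, 0, -40], 0.6]
    - [[0, 0, 0], [-30, 0, -40], 0.6]
    - [[0, 0, 0], [-50, 0, 0], 0.6]
    - [[0, 0, 0], [-50, 0, 0], 0.6]
    - [[0, 0, 0], [0, 0, 0], 0.6]

```text
time_s: 51.18
ee_pos: [0.4156, 0.0434, 0.1589]
eef_rot: [-3.142, -0.0, -0.157]
force: [0.7, -0.6, -0.1]
grip_width: 0.0564
```

Run:
```python
from ov import *
b=snap('scene','s28.png'); a=snap('top','t28.png');obs()
overlay('top',a,polys(40,-193,86)[:5],140,145,280,235,5.7,'ot28.png')
crop(b,235,185,410,275,4.5,'s28c.png')
```

```text
{'time_s': np.float64(51.275), 'qpos': array([ 0.0153,  0.052 ,  1.9187, -0.    ,  1.1695,  0.1727]), 'ee_pos': array([0.4181, 0.043 , 0.1591]), 'eef_rot': array([-3.1414e+00, -1.4000e-03, -1.5740e-01]), 'force': array([-0.1093, -0.2263,  0.5818]), 'grip_width': np.float64(0.0563)}
```

View pics/ot28.png

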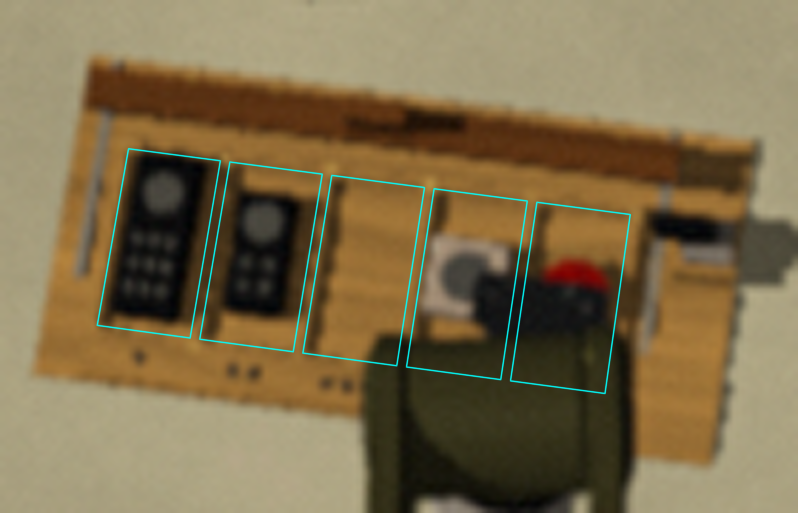

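View pics/s28c.png

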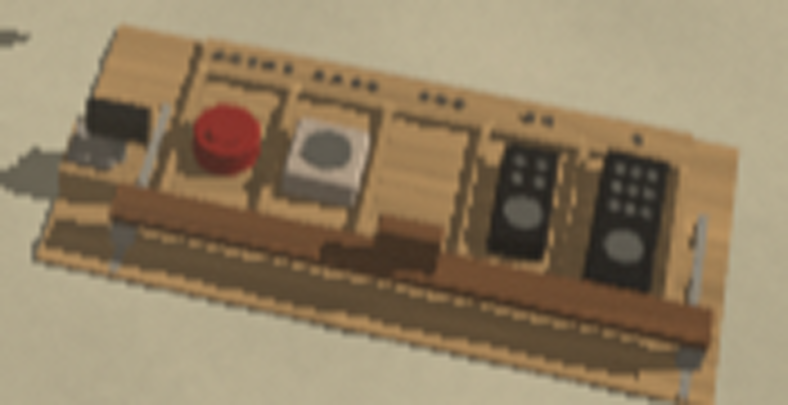

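View pics/s28.png

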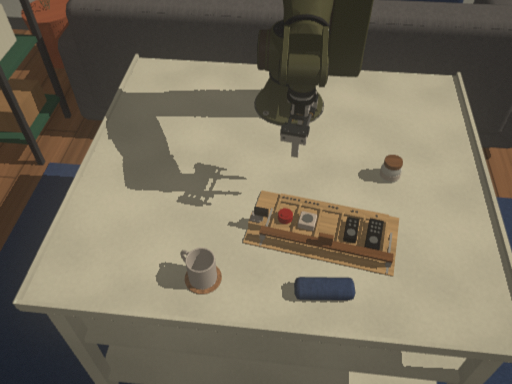

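Run:
```python
from h import *
k=c2w(.085,0); print(k)
plan(k[0],k[1],.12,YAW)
```

```text
[0.64996782 0.13879372 0.        ]
pose [0.4181 0.043  0.1591] yaw [-3.141e+00 -1.000e-03 -1.570e-01] t 51.27 F [-0.1 -0.2  0.6] w 0.0563 q6 0.17
shift tot [ 213.9 -131.    39.4] n 7 each [ 30.6 -18.7   5.6]
turn tot [-0.01 -0.08 -0.08] m 1 each [-0.01 -0.08 -0.08]
after turn remaining shift in final tool axes [ 214.2 -130.7   39.1]
```

drive_tool:
  increments:
    - [[0, 0, 0], [30, -18, 0], 0.4]
    - [[0, 0, 0], [31, -19, 0], 0.4]
    - [[0, 0, 0], [31, -19, 0], 0.4]
    - [[0, 0, 0], [31, -19, 0], 0.4]
    - [[0, 0, 0], [31, -19, 0], 0.4]
    - [[0, 0, 0], [30, -19, 0], 0.4]
    - [[0, 0, 0], [30, -18, 0], 0.4]
    - [[0, 0, 0], [0, 0, 30], 0.4]
    - [[0, 0, 0], [0, 0, 0], 0.4]
    - [[0, 0, 0], [0, 0, 0], 0.4]

```text
time_s: 52.52
ee_pos: [0.65, 0.1386, 0.1293]
eef_rot: [-3.141, -0.001, -0.158]
force: [-0.2, -0.2, 0.3]
grip_width: 0.0373
```

Run:
```python
from h import *
k=c2w(.085,0); print(k)
plan(k[0],k[1],.062,YAW)
b=snap('scene','s29.png');crop(b,260,160,400,270,5.5,'s29c.png')
```

```text
[0.64996782 0.13879372 0.        ]
pose [0.65   0.1386 0.1293] yaw [-3.141e+00 -1.000e-03 -1.580e-01] t 52.52 F [-0.2 -0.2  0.3] w 0.0373 q6 0.31
shift tot [-0.1 -0.2 67.3] n 2 each [-0.  -0.1 33.6]
turn tot [-0.01 -0.03 -0.11] m 1 each [-0.01 -0.03 -0.11]
after turn remaining shift in final tool axes [-0.  -0.2 67.3]
```

View pics/s29c.png

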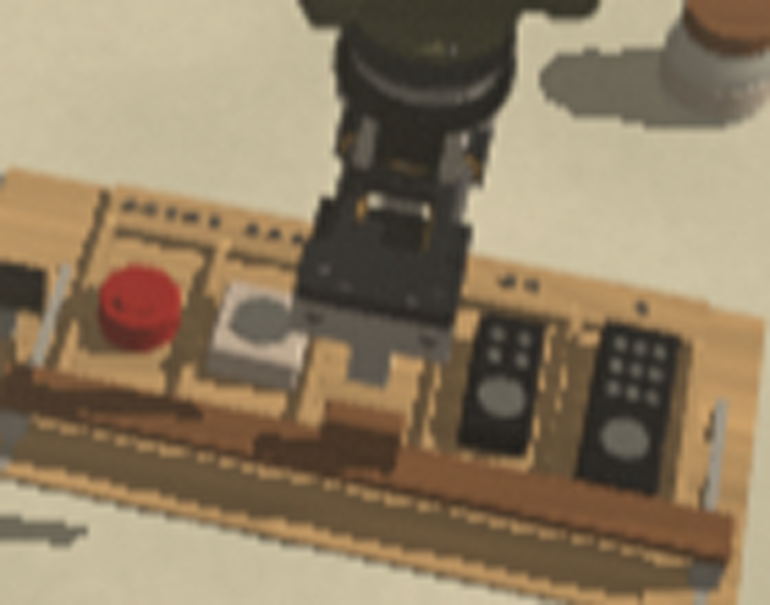

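drive_tool:
  increments:
    - [[0, 0, 0], [0, 0, 25], 0.4]
    - [[0, 0, 0], [0, 0, 25], 0.4]
    - [[0, 0, 0], [0, 0, 8], 0.4]
    - [[0, 0, 0], [0, 0, 5], 0.4]
    - [[0, 0, 0], [0, 0, 0], 0.4]

```text
time_s: 53.2
ee_pos: [0.6498, 0.1388, 0.0664]
eef_rot: [-3.141, -0.001, -0.158]
force: [-0.3, -0.8, -0.1]
grip_width: 0.0375
```

drive_tool:
  increments:
    - [[0, 0, 0], [0, 0, 0], 0.05]
    - [[0, 0, 0], [0, 0, 0], 0.05]
    - [[0, 0, 0], [0, 0, 0], 0.05]
    - [[0, 0, 0], [0, 0, 0], 0.05]
  squeeze: 25

```text
time_s: 53.7
ee_pos: [0.6496, 0.1388, 0.0659]
eef_rot: [-3.141, -0.001, -0.158]
force: [0.2, -0.4, 2.7]
grip_width: 0.0134
```

drive_tool:
  increments:
    - [[0, 0, 0], [-8, 0, 0], 0.05]
    - [[0, 0, 0], [-16, 0, 0], 0.05]
    - [[0, 0, 0], [-18, 0, 0], 0.05]
    - [[0, 0, 0], [-18, 0, 0], 0.05]
    - [[0, 0, 0], [-14, 0, 0], 0.05]
    - [[0, 0, 0], [-6, 0, 0], 0.05]
    - [[0, 0, 0], [0, 0, 0], 0.05]

```text
time_s: 54.58
ee_pos: [0.5702, 0.1513, 0.0659]
eef_rot: [3.141, 0.0, -0.157]
force: [-1.7, -1.5, 4.9]
grip_width: 0.0138
```

drive_tool:
  increments:
    - [[0, 0, 0], [-2, 0, 0], 0.05]
    - [[0, 0, 0], [-1, 0, 0], 0.05]
    - [[0, 0, 0], [0, 0, 0], 0.05]

```text
time_s: 54.95
ee_pos: [0.568, 0.1517, 0.0659]
eef_rot: [-3.141, -0.001, -0.158]
force: [-1.4, -1.3, 7.2]
grip_width: 0.0141
```

drive_tool:
  increments:
    - [[0, 0, 0], [-1.5, 0, 0], 0.05]
    - [[0, 0, 0], [0, 0, 0], 0.05]

```text
time_s: 55.2
ee_pos: [0.5665, 0.1519, 0.0659]
eef_rot: [-3.141, -0.001, -0.158]
force: [0.6, -1.5, 6.5]
grip_width: 0.0135
```

drive_tool:
  increments:
    - [[0, 0, 0], [-1, 0, 0], 0.05]
    - [[0, 0, 0], [0, 0, 0], 0.05]

```text
time_s: 55.45
ee_pos: [0.5656, 0.152, 0.0659]
eef_rot: [-3.141, -0.001, -0.158]
force: [1.0, -1.6, 6.2]
grip_width: 0.0141
```

drive_tool:
  increments:
    - [[0, 0, 0], [-1, 0, 0], 0.05]
    - [[0, 0, 0], [0, 0, 0], 0.05]

```text
time_s: 55.7
ee_pos: [0.5655, 0.152, 0.0659]
eef_rot: [-3.141, -0.003, -0.158]
force: [8.1, -2.0, 1.2]
grip_width: 0.0137
```

drive_tool:
  increments:
    - [[0, 0, 0], [-1, 0, 0], 0.05]
    - [[0, 0, 0], [0, 0, 0], 0.05]

```text
time_s: 55.95
ee_pos: [0.5655, 0.1521, 0.066]
eef_rot: [-3.141, -0.006, -0.158]
force: [15.2, -2.2, -3.0]
grip_width: 0.0136
```

drive_tool:
  increments:
    - [[0, 0, 0], [2, 0, 0], 0.05]
    - [[0, 0, 0], [0, 0, 0], 0.4]
    - [[0, 0, 0], [0, 0, 0], 0.4]
    - [[0, 0, 0], [0, 0, 0], 0.4]
    - [[0, 0, 0], [0, 0, -20], 0.4]
    - [[0, 0, 0], [0, 0, -35], 0.4]
    - [[0, 0, 0], [0, 0, 0], 0.4]

```text
time_s: 56.82
ee_pos: [0.5661, 0.1525, 0.123]
eef_rot: [-3.14, -0.004, -0.157]
force: [0.1, -0.6, 0.2]
grip_width: 0.0375
```

Run:
```python
from h import *
plan(.577,-.0445,.12,YAW)
```

```text
pose [0.5661 0.1525 0.123 ] yaw [-3.14  -0.004 -0.157] t 56.83 F [ 0.1 -0.6  0.2] w 0.0375 q6 0.36
shift tot [ 41.7 192.9   2.9] n 5 each [ 8.3 38.6  0.6]
turn tot [-0.09 -0.23 -0.08] m 1 each [-0.09 -0.23 -0.08]
after turn remaining shift in final tool axes [ 41.4 192.9   3. ]
```

drive_tool:
  increments:
    - [[0, 0, 0], [8, 38, 0], 0.4]
    - [[0, 0, 0], [8, 39, 0], 0.4]
    - [[0, 0, 0], [8, 39, 0], 0.4]
    - [[0, 0, 0], [9, 39, 0], 0.4]
    - [[0, 0, 0], [9, 38, 0], 0.4]
    - [[0, 0, 0], [0, 0, 0], 0.4]
    - [[0, 0, 0], [0, 0, 0], 0.4]

```text
time_s: 57.7
ee_pos: [0.5759, -0.0444, 0.12]
eef_rot: [-3.141, 0.001, -0.158]
force: [-0.4, 0.4, 0.2]
grip_width: 0.0376
```

Run:
```python
from h import *
plan(.577,-.0445,.062,YAW)
b=snap('scene','s30.png');crop(b,230,150,400,270,4.6,'s30c.png')
```

```text
pose [ 0.5759 -0.0444  0.12  ] yaw [-3.141e+00  1.000e-03 -1.580e-01] t 57.7 F [-0.4  0.4  0.2] w 0.0376 q6 0.02
shift tot [ 1.2 -0.1 58. ] n 2 each [ 0.6 -0.  29. ]
turn tot [-0.01  0.06 -0.09] m 1 each [-0.01  0.06 -0.09]
after turn remaining shift in final tool axes [ 1.1 -0.1 58. ]
```

View pics/s30c.png

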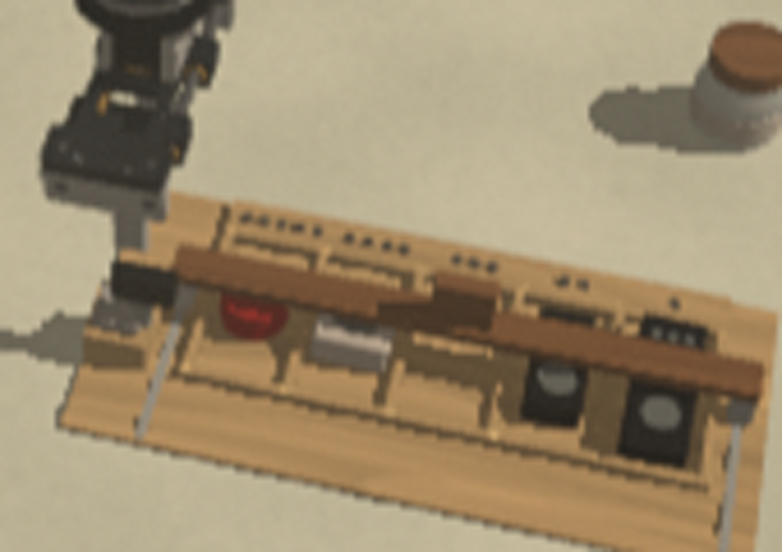

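drive_tool:
  increments:
    - [[0, 0, 0], [1, 0, 25], 0.4]
    - [[0, 0, 0], [0, 0, 20], 0.4]
    - [[0, 0, 0], [0, 0, 8], 0.4]
    - [[0, 0, 0], [0, 0, 2], 0.4]
    - [[0, 0, 0], [0, 0, 0], 0.4]
    - [[0, 0, 0], [0, 0, 0], 0.05]
    - [[0, 0, 0], [0, 0, 0], 0.05]
    - [[0, 0, 0], [0, 0, 0], 0.05]
    - [[0, 0, 0], [0, 0, 0], 0.05]
  squeeze: 30

```text
time_s: 58.88
ee_pos: [0.5772, -0.0452, 0.0659]
eef_rot: [-3.142, -0.0, -0.158]
force: [-3.3, 0.4, 4.0]
grip_width: 0.0137
```

Gripped. Turn clockwise, starting with half.

drive_tool:
  increments:
    - [[0, 0, 10], [0, 0, 0], 0.05]
    - [[0, 0, 10], [0, 0, 0], 0.05]
    - [[0, 0, 10], [0, 0, 0], 0.05]
    - [[0, 0, 10], [0, 0, 0], 0.05]
    - [[0, 0, 0], [0, 0, 0], 0.05]

```text
time_s: 59.5
ee_pos: [0.5763, -0.0447, 0.0658]
eef_rot: [3.14, 0.002, -0.858]
force: [-9.1, 2.6, 8.3]
grip_width: 0.0137
```

drive_tool:
  increments:
    - [[0, 0, 10], [0, 0, 0], 0.05]
    - [[0, 0, 10], [0, 0, 0], 0.05]
    - [[0, 0, 10], [0, 0, 0], 0.05]
    - [[0, 0, 10], [0, 0, 0], 0.05]
    - [[0, 0, 7], [0, 0, 0], 0.05]
    - [[0, 0, 0], [0, 0, 0], 0.05]

```text
time_s: 60.25
ee_pos: [0.576, -0.0436, 0.0658]
eef_rot: [3.138, 0.002, -1.678]
force: [-11.3, 10.8, 10.7]
grip_width: 0.0136
```

Run:
```python
from h import *
o=obs();print(o['moment'],o['tau'])
```

```text
{'time_s': np.float64(60.25), 'qpos': array([-0.1399,  0.5063,  1.5702,  0.0022,  1.0685,  1.5366]), 'ee_pos': array([ 0.576 , -0.0436,  0.0658]), 'eef_rot': array([ 3.1382e+00,  2.1000e-03, -1.6776e+00]), 'force': array([-11.337 ,  10.8324,  10.6669]), 'grip_width': np.float64(0.0136)}
[ 2.13815725  2.47515609 -0.0089415 ] [ -5.61709285 -56.03504777 -33.78014803  -2.12661713  -3.57754648
   1.04202982]
```

drive_tool:
  increments:
    - [[0, 0, 2], [-1, 1, 0], 0.05]
    - [[0, 0, 1], [0, 0, 0], 0.05]
    - [[0, 0, 0], [0, 0, 0], 0.05]

```text
time_s: 60.62
ee_pos: [0.5758, -0.0433, 0.0658]
eef_rot: [3.14, 0.001, -1.728]
force: [-6.3, 4.8, 7.0]
grip_width: 0.0138
```

Run:
```python
from h import *
o=obs();print(o['moment'],o['tau'][5])
```

```text
{'time_s': np.float64(60.625), 'qpos': array([-1.3900e-01,  5.0480e-01,  1.5725e+00,  1.0000e-03,  1.0657e+00,
        1.5889e+00]), 'ee_pos': array([ 0.5758, -0.0433,  0.0658]), 'eef_rot': array([ 3.1402e+00,  9.0000e-04, -1.7284e+00]), 'force': array([-6.2746,  4.8362,  7.0215]), 'grip_width': np.float64(0.0138)}
[1.08594304 1.34403649 0.01877327] 0.1882791705429554
```

drive_tool:
  increments:
    - [[0, 0, 2], [0, 0, 0], 0.05]
    - [[0, 0, 0], [0, 0, 0], 0.05]

```text
time_s: 60.88
ee_pos: [0.5758, -0.0433, 0.0658]
eef_rot: [3.14, 0.001, -1.763]
force: [-6.2, 5.2, 6.7]
grip_width: 0.0134
```

Run:
```python
from h import *
o=obs();print(o['moment'],o['tau'][5])
```

```text
{'time_s': np.float64(60.875), 'qpos': array([-1.3890e-01,  5.0480e-01,  1.5725e+00,  9.0000e-04,  1.0657e+00,
        1.6238e+00]), 'ee_pos': array([ 0.5758, -0.0433,  0.0658]), 'eef_rot': array([ 3.1402e+00,  7.0000e-04, -1.7632e+00]), 'force': array([-6.1585,  5.1642,  6.6666]), 'grip_width': np.float64(0.0134)}
[1.11147322 1.35409688 0.35615153] 0.6041394732892513
```

drive_tool:
  increments:
    - [[0, 0, 2], [0, 0, 0], 0.05]
    - [[0, 0, 0], [0, 0, 0], 0.05]

```text
time_s: 61.12
ee_pos: [0.5758, -0.0433, 0.0658]
eef_rot: [3.14, 0.001, -1.798]
force: [-5.2, 5.7, 6.2]
grip_width: 0.0139
```

Run:
```python
from h import *
o=obs();print(o['moment'],o['tau'][5])
```

```text
{'time_s': np.float64(61.125), 'qpos': array([-1.3890e-01,  5.0480e-01,  1.5724e+00,  8.0000e-04,  1.0657e+00,
        1.6585e+00]), 'ee_pos': array([ 0.5758, -0.0433,  0.0658]), 'eef_rot': array([ 3.1402e+00,  6.0000e-04, -1.7977e+00]), 'force': array([-5.2146,  5.6507,  6.1902]), 'grip_width': np.float64(0.0139)}
[1.01402956 1.35141815 0.50488722] 0.804811455309391
```

drive_tool:
  increments:
    - [[0, 0, 0], [0, 0, 0], 0.4]
    - [[0, 0, 0], [0, 0, 0], 0.4]
    - [[0, 0, 0], [0, 0, 0], 0.4]
    - [[0, 0, 0], [0, 0, -20], 0.4]
    - [[0, 0, 0], [0, 0, -40], 0.4]
    - [[0, 0, 0], [0, 0, -40], 0.4]
    - [[0, 0, 0], [40, 30, 0], 0.4]
    - [[0, 0, 0], [40, 40, 0], 0.4]
    - [[0, 0, 0], [40, 40, 0], 0.4]
    - [[0, 0, 0], [40, 40, 0], 0.4]
    - [[0, 0, 0], [0, 0, 0], 0.4]
    - [[0, 0, 0], [0, 0, 0], 0.4]

```text
time_s: 62.62
ee_pos: [0.3946, -0.1662, 0.1659]
eef_rot: [-3.141, -0.0, -1.799]
force: [0.5, 0.0, 0.9]
grip_width: 0.0377
```

Run:
```python
from ov import *
import h; h.ORG=np.array([.5658,.152])
b=snap('scene','s31.png'); a=snap('top','t31.png');obs()
overlay('top',a,polys(40,-193,0)[5:],140,145,280,235,5.7,'ot31.png')
overlay('scene',b,[],235,185,410,275,4.5,'s31c.png')
```

```text
{'time_s': np.float64(62.725), 'qpos': array([-4.8300e-01,  6.3300e-02,  1.8904e+00,  1.0000e-04,  1.1878e+00,
        1.3142e+00]), 'ee_pos': array([ 0.3949, -0.1657,  0.1656]), 'eef_rot': array([-3.1415,  0.    , -1.7972]), 'force': array([ 0.2649, -0.3964,  0.5009]), 'grip_width': np.float64(0.0377)}
```

View pics/ot31.png

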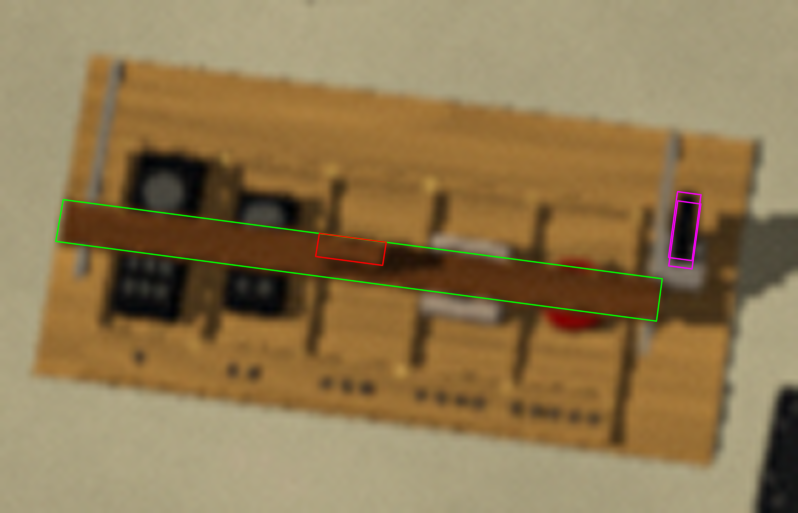

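View pics/s31c.png

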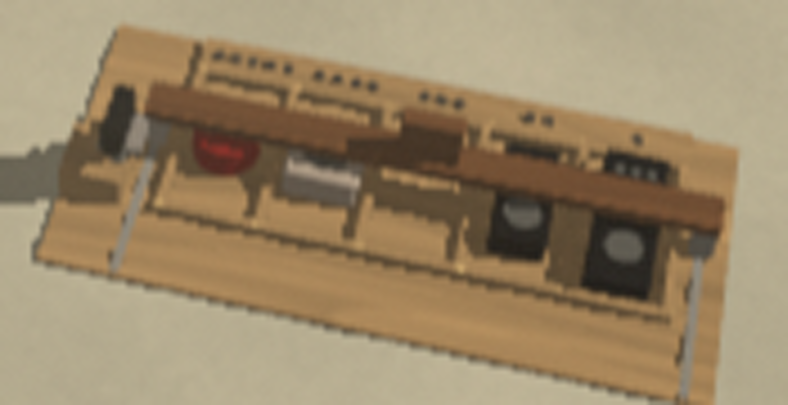

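View pics/s31.png

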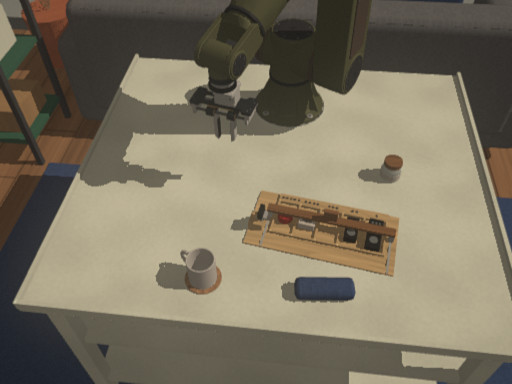

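Bar and knob look the same as in the first pictures, the four items are under the bar, and the bystanders haven't moved. Handing in.

Run:
```python
from h import *
a0=cv2.imread('pics/top0.png').astype(int);a1=cv2.imread('pics/top31.png' if 0 else 'pics/t31.png').astype(int)
print('knob diff',np.abs(a0-a1)[175:200,252:270].mean(),np.abs(a0-a1)[175:200,252:270].max())
print(ctrl.hand_in())
```

```text
knob diff 5.607407407407408 24
the job is handed in; nothing more can be done
None
```

The cart is ready to roll and the job is handed in at about 63 s of the 210 s allowed. The hand-in gave no verdict.

**What I did:**
- **Freeing the bar:** I turned the knob a quarter turn anticlockwise and slid the keeper bar to its far stop.
- **Laying the things in, in stud order:** the long remote went in pocket 1, the short remote in 2, the dimmer in 4 and the clicker in 5. The tin was in none of the pictures, so pocket 3 stays empty.
- **Closing up:** I slid the bar home to its stop and turned the knob clockwise until it resisted and the jaws began to slip on it.

**Last checks:**
- In the final pictures the bar and knob look as they did at the start. In the top picture the knob area differs only slightly from the first one (mean 5.6, maximum 24 of 255).
- All four things lie flat under the bar, and the mug, candle and glasses case have not moved.

**What went wrong or disagreed:**
- **Missed first grasp:** my first grasp of the long remote closed above it. The fingertips seem to sit about 15 mm higher than the 17 mm stated, so I gripped lower from then on.
- **Dimmer knocked:** it was moved aside during the run, so I measured it again before picking it up.
- **Bar's far position:** when I gripped the tab again to bring the bar home, it read 2 to 3 mm short of the far stop. Closing the jaws may have shifted it. I relied on the earlier stop force (40 N at about 86 mm) and the picture taken then.

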